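# Run the hall things through the disinfecting chest

### The job

Disinfect the small things lying in the middle of the shelf: squeeze the two thumb tabs on top of the white chest's door together to draw its sprung hinge pins, lift the door off and lay it flat, tabs up, in the silicone tray, then lay every one of those things down on the floor inside the chest, none on top of another. Drop the door back as it was, pins towards the hinge brackets, so that both pins spring fully home, and only then press the treadle at the front of the chest right down to its stop, hold it there for a good second and let it come up. Leave the glass jar and the ceramic incense holder alone.

Things in the scene. Friction and masses are not known exactly. Their poses are not given: they have to be found in the camera images.
- chest: White disinfecting chest, fixed; 240 (its x) x 272 (its y) mm, 58 mm high without the door. Origin: centre of its underside; x towards its back (hinge side), z up. The hung door lies on the wall tops, its origin at x 0, y 0, z 58 mm of this frame, its x axis along the chest's, with 4 mm play to the brackets on either side. Chest and tray stand left and right, either way round.
- chest_floor (a point): Centre of the chest's inner floor, 10 mm above the shelf. The inside is 210 (chest x) x 200 (chest y) mm and 48 mm deep.
- bracket_left (a point): Mouth of the steel hinge bracket on top of the chest's +y side wall, at chest x 90, y 112, z 68 mm. The bracket (x 75 to 105, y 112 to 136, top at z 83.5 mm) is a roofed slot, open towards the middle, 18 mm wide in x, from z 58 to 77.5 mm; it takes one door pin.
- bracket_right (a point): The same on the -y side, at chest y -112 mm.
- door: Lift-off door: wood-faced plate 216 x 216 x 6 mm, 0.36 kg, loose. Origin: centre of its underside; z up through the tabs, x towards its hinge edge. Two hinge pins (10 mm thick, axis at x 90, z 12 mm) stick out 14 mm past its side edges under the brackets' roofs, so it cannot be lifted until they are drawn in with the tabs.
- door_tabs (a point): Midway between the two black thumb tabs, 30 mm above the door's underside (door x 0, y 0). The tabs are 30 mm (x) x 8 mm (y), z 6.5 to 40.5 mm, at y +28 and -28 mm at rest: 64 mm over their outer faces, 36 mm when squeezed onto their stops (4 to 8 N of spring each), which draws the pins in flush. Held so (40 N grip) the door can be lifted by them; let go and the pins spring out.
- door_hinge (a point): Point on the door midway between its two pins, on their common axis: door x 90, y 0, z 12 mm.
- pin_left (a joint): Slide of the tab and pin (one piece) on the door's +y side, in m: 0 = pin fully out (home), 0.014 = squeezed, pin drawn in.
- pin_right (a joint): The same for the door's -y side.
- tray: Low black silicone tray, 270 x 270 mm outside, rim 12 mm high and 6 mm thick, floor 6 mm thick, fixed. Origin: centre of its underside. The door fits flat inside it with 21 mm to spare on each side of the plate; the pins pass over the rim.
- treadle (a joint): Hinged spring treadle on the chest's front: plate 75 mm (out from the chest) x 70 mm wide, black rubber pad on top, hinge axis along y at chest x -122, z 32 mm. In rad: 0 = up (top level at z 38 mm), 0.3 = down on its stop. Pressed 55 mm out from the hinge it needs about 4 N to start and 8 N at the stop, 16 mm down; it springs back up.
- treadle_pad (a point): Point to press: on the treadle's top, 55 mm out from its hinge, mid width (chest x -177, y 0, z 38 mm when up).
- brush: Small hall thing lying in the middle of the shelf: shoe brush, wooden back 28 mm wide over a 24 mm wide grey bristle pad; 86 long, 28 wide, 34 high mm, mass under 0.2 kg. Origin at the centre of its underside, x along its length, z up. May be absent (None).
- shoehorn: Small hall thing lying in the middle of the shelf: folded-up aluminium shoehorn, a flat metal packet; 86 long, 26 wide, 24 high mm, mass under 0.2 kg. Origin at the centre of its underside, x along its length, z up. May be absent (None).
- case: Small hall thing lying in the middle of the shelf: black hard spectacle case with rounded edges; 88 long, 34 wide, 28 high mm, mass under 0.2 kg. Origin at the centre of its underside, x along its length, z up. May be absent (None).
- tin: Small hall thing lying in the middle of the shelf: bright metal polish tin with a slightly wider lid; 82 long, 33.5 wide, 26 high mm, mass under 0.2 kg. Origin at the centre of its underside, x along its length, z up. May be absent (None).
- block: Small hall thing lying in the middle of the shelf: cork cleaning block with a dark underside; 84 long, 30 wide, 26 high mm, mass under 0.2 kg. Origin at the centre of its underside, x along its length, z up. May be absent (None).
- jar: Glass jar with a swing-top lid, 84 mm across, 81 mm high, beyond the work; to be left alone. Origin at the centre of its underside.
- incense_holder: Round white ceramic incense holder, 90 mm across, 32 mm high, beyond the work; to be left alone. Origin at the centre of its underside.
Things that resemble listed ones, but are neither listed nor needed, are in the scene too. Leave any pink or turquoise look-alike of the block alone.

How it is judged:
On the way, in this order (a step that is already met when the one before it is completed fails the run):
1. the door is off the chest and lies flat in the tray, tabs up, released (x of door in the frame of tray between -0.04 and 0.04 m and y of door in the frame of tray between -0.04 and 0.04 m and z of door in the frame of tray below 0.013 m and angle between door's own z axis and vertical below 0.06 rad and linear speed of door below 0.03 m/s and contact force between the fingers and door below 0.1 N), for 0.3 s.
2. every hall thing that is there lies on the floor inside the chest, released (x of brush in the frame of chest between -0.105 and 0.105 m and y of brush in the frame of chest between -0.1 and 0.1 m and z of each of brush, shoehorn, case, tin, block in the frame of chest below 0.03 m and contact force between the fingers and brush below 0.1 N and x of shoehorn in the frame of chest between -0.105 and 0.105 m and y of shoehorn in the frame of chest between -0.1 and 0.1 m and contact force between the fingers and shoehorn below 0.1 N and x of case in the frame of chest between -0.105 and 0.105 m and y of case in the frame of chest between -0.1 and 0.1 m and contact force between the fingers and case below 0.1 N and x of tin in the frame of chest between -0.105 and 0.105 m and y of tin in the frame of chest between -0.1 and 0.1 m and contact force between the fingers and tin below 0.1 N and x of block in the frame of chest between -0.105 and 0.105 m and y of block in the frame of chest between -0.1 and 0.1 m and contact force between the fingers and block below 0.1 N), for 0.3 s.
3. the door is back on the chest with both pins home, the things inside (all of step 2 and x of door in the frame of chest between -0.009 and 0.009 m and y of door in the frame of chest between -0.009 and 0.009 m and z of door in the frame of chest between 0.053 and 0.062 m and x of door_hinge in the frame of chest above 0.075 m and angle between the z axis of door and the z axis of chest, either way round below 0.04 rad and value of joint each of pin_left, pin_right below 0.004 m and contact force between the fingers and door below 0.1 N), for 0.3 s.
4. the treadle is held at its stop with the door hung and the things inside (all of step 2 and value of joint treadle above 0.27 rad and x of door in the frame of chest between -0.009 and 0.009 m and y of door in the frame of chest between -0.009 and 0.009 m and z of door in the frame of chest between 0.053 and 0.062 m and x of door_hinge in the frame of chest above 0.075 m and angle between the z axis of door and the z axis of chest, either way round below 0.04 rad and value of joint each of pin_left, pin_right below 0.004 m), for 0.8 s.
At the end, for the whole second after the job is handed in: The door lies on the chest within 9 mm of its place, level, hinge edge to the brackets, both pins home (within 4 mm); every hall thing present lies inside on the chest's floor (origin under 30 mm above the shelf); the treadle is up; jar and incense holder stand upright (all of step 2 and x of door in the frame of chest between -0.009 and 0.009 m and y of door in the frame of chest between -0.009 and 0.009 m and z of door in the frame of chest between 0.053 and 0.062 m and x of door_hinge in the frame of chest above 0.075 m and angle between the z axis of door and the z axis of chest, either way round below 0.04 rad and value of joint each of pin_left, pin_right below 0.004 m and value of joint treadle below 0.03 rad and linear speed of door below 0.02 m/s and angle between each of jar, incense_holder's own z axis and vertical below 0.2 rad); the robot touches nothing.
It fails at once if the treadle is pressed more than half way while the door is not hung with its pins home (value of joint treadle above 0.15 rad and not (x of door in the frame of chest between -0.009 and 0.009 m and y of door in the frame of chest between -0.009 and 0.009 m and z of door in the frame of chest between 0.053 and 0.062 m and x of door_hinge in the frame of chest above 0.075 m and angle between the z axis of door and the z axis of chest, either way round below 0.04 rad and value of joint each of pin_left, pin_right below 0.004 m)).
It fails at once if the jar or the incense holder is shifted more than 30 mm (distance of any of jar, incense_holder from where it was at the start of the episode above 0.03 m).
Of brush, shoehorn, case, tin, block only 3 to 4 are there at a start; the rules pass over those that are not, and their reading is None.
At some moment in a run one of brush, shoehorn, case, tin, block may be knocked a few centimetres aside while the robot is not near it.
It also fails if it takes over 200 s, if anything falls off the work surface, if the arm or the gripper's body presses on something with over 40 N, if the wrist force passes 120 N, or if a joint passes its speed limit or range.

### The arm

A 6-joint arm with a two-finger parallel gripper is mounted at the origin on the work surface. World frame = base frame: x ahead of the robot, y to its left, z up, the work surface at z = 0. Lengths are in m, angles in rad, forces in N, time in s.
With the tool pointing down it reaches from about 0.275 to 0.725 m from the base axis. Payload 5.6 kg.
Tool frame: the origin (TCP) lies midway between the tips of the shut fingers; the grasp point (between the pads) lies 19 mm behind it; z points along the fingers, y is the direction in which the jaws open and shut (so a half turn about z gives the same grasp; the last joint's range is limited). The gripper opens to 85 mm and grips with 20 to 120 N. Pads are 22 mm wide; open, the fingers measure 114 mm over their backs; the gripper's body (76 mm by 85 mm) begins 54 mm behind the grasp point. The pads swing forward as they close: fully open they stand 13 mm farther back than shut.
Start: joints at [1.583, 0.255, 0.108, 0, -1.424, -0.285], TCP at [0.148, 0.53, 0.231] pointing down, gripper open.
Joint ranges: [-2.95, 2.95], [-1.21, 1.97], [-1.09, 1.5], [-2.87, 1.71], [-2.94, -0.07], [-3.05, 3.05]. Speed limits (rad/s): [2.57, 2.57, 3.14, 3.14, 3.14, 3.14].

### API

Orientations are given as a unit quaternion [x, y, z, w].
In Python, from workcell import robot, cams, workorder gives the robot as it stands.
- The arm moves only by the shell command python3 -m jog 'ROWS' [FORCE]. ROWS is JSON, a list of rows, each a list of 3 entries, a list of its own where there are three numbers: the shift along the tool's x, y, z normalised to -1 to 1, where 1 is 0.1 m, then the turn about the tool's z normalised to -1 to 1, where 1 is 120 degrees, then the opening, from -1 (shut) to 1 (fully open). In form: [[[x, y, z], twist, jaw], ...]. A call has 1 to 10 rows; each row is the pose to reach, as a shift and turn from the pose commanded when the call began, along the tool's axes at that moment; what a row does not reach only later rows make up. A row lasts 1/12 s, in which the tool goes at most 41.7 mm and 7.16 degrees, less where a joint would pass 70% of its speed; a pose out of reach is approached as far as the arm can. A call with a number of a shift or a turn outside -1 to 1 is refused whole. A call with a gripper value outside its range is refused whole. The fingers move at their own pace and stop on an object; FORCE is the grip in N (left out, the last holds). Time passes only in rows, so rows that repeat a pose let the fingers close. It gives the time, the measured TCP pose, the force and the opening at its end, in the units of the state.
- robot.get_state(): the state, without advancing time (a new reading comes with each control period).
- cams.read_camera(name): name is "scene" or "top" or "wrist"; returns the picture (480x640x3 uint8, blue, green, red); there is no depth.
- cams.camera_params(name): a dict with "intrinsics" (3x3 intrinsics, pixels), "R" (3x3) and "t" (3): a world point X has camera coordinates R X + t. Camera axes: x right, y down, z forward; pixel columns grow to the right and rows downward; lengths in m; the calibration is good to about 2 mm. A picture is of the moment at which its call begins: read the wrist's pose just before it. camera_params takes no time and is no camera call; for the wrist camera it gives the pose at the moment of the call.
- workorder.hand_in(): hands the job in, once; it reports no verdict.
The state is a dict: "time": time; "joint_pos": joint angles; "joint_vel": joint speeds; "effort": joint torques, N m; "eef_pos": TCP position; "ee_rot": TCP orientation; "ft_force": force on the tool from outside, world axes, zero at the start; "ft_torque": the same for the moment, N m; "grip_width": opening from 0.0 (shut) to 1.0 (fully open).
Only numpy, scipy, OpenCV 4.12 (cv2) and the standard library are available. Lean on these libraries where they do the work, as an engineer would, in place of code of your own. Each camera call takes 0.05 s, during which the arm holds its last target.

## Working session

There is one attempt and no reset: what is moved stays moved. The work goes in short steps, Python scripts to look and compute and a shell command to move; the robot and the scene stay as the last step left them, time stands still between calls to the robot, and variables do not carry over. Pictures are saved under pics/ and viewed, and the job is handed in when it is done.

```bash
ls; mkdir -p pics; cat > h.py <<'E'
import numpy as np, cv2
from workcell import robot, cams, workorder
from scipy.spatial.transform import Rotation as Rn
def shot(n,f):
    P=cams.camera_params(n); im=cams.read_camera(n); cv2.imwrite('pics/'+f,im); return im,P
def px2(P,uv,z):
    K=np.array(P['intrinsics']);R=np.array(P['R']);t=np.array(P['t'])
    d=R.T@np.linalg.inv(K)@np.array([uv[0],uv[1],1.]);c=-R.T@t
    return c+d*(z-c[2])/d[2]
def proj(P,X):
    p=np.array(P['R'])@np.array(X)+np.array(P['t']);q=np.array(P['intrinsics'])@p;return q[:2]/q[2]
E
python3 - <<'E'
from h import *
for n in ['scene','top','wrist']:
    im,P=shot(n,n+'0.png'); R=np.array(P['R']); print(n,-R.T@np.array(P['t']),R[2])
s=robot.get_state();print(s)
print(Rn.from_quat(s['ee_rot']).as_matrix().round(3))
E
```

```text
pics
scene [ 1.54534334 -0.14811829  0.82981906] [-0.78350684  0.13451975 -0.60664773]
top [ 0.42261162 -0.01417584  1.40154473] [ 0.10286262  0.02128198 -0.99446788]
wrist [0.2288771  0.50660928 0.37264239] [-0.30980417  0.08464507 -0.94702513]
{'time': 0.15, 'joint_pos': array([ 1.58258774e+00,  2.55590395e-01,  1.07316522e-01, -3.32484010e-04,
       -1.42389465e+00, -2.84582587e-01]), 'joint_vel': array([-0.00046605, -0.00369251,  0.00303321,  0.00124733,  0.00020601,
        0.00105027]), 'effort': array([-1.59489609e-03, -3.86939228e+01,  2.38081294e+01,  5.36668405e+00,
       -4.55650865e-03, -9.58766080e-07]), 'eef_pos': array([0.14804988, 0.5293219 , 0.23062358]), 'ee_rot': array([ 9.90708963e-01, -1.35997254e-01, -6.13331354e-05,  7.02858974e-04]), 'ft_force': array([ 0.11129714, -1.16380537, -0.49059733]), 'ft_torque': array([-0.01719276,  0.04210305, -0.05620722]), 'grip_width': 1.0005275418623172}
[[ 0.963 -0.269 -0.   ]
 [-0.269 -0.963 -0.001]
 [ 0.     0.001 -1.   ]]
```

View pics/top0.png

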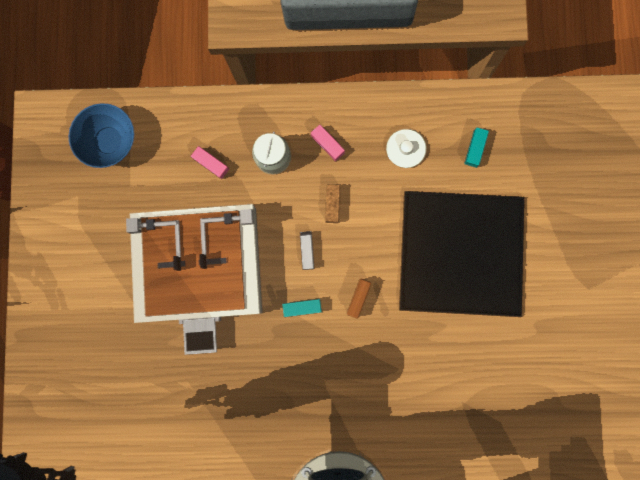

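View pics/scene0.png

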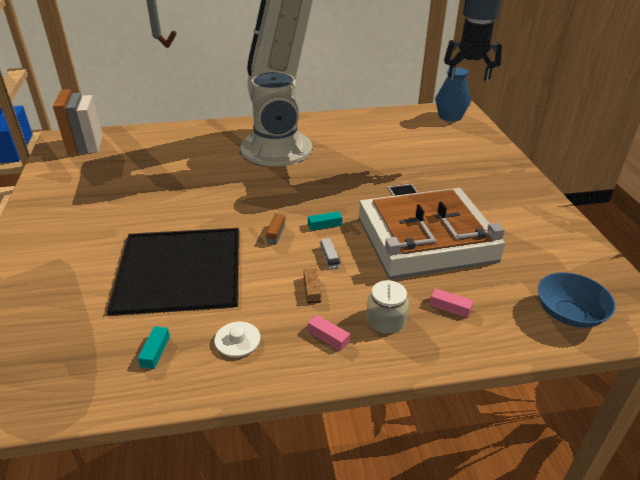

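View pics/wrist0.png

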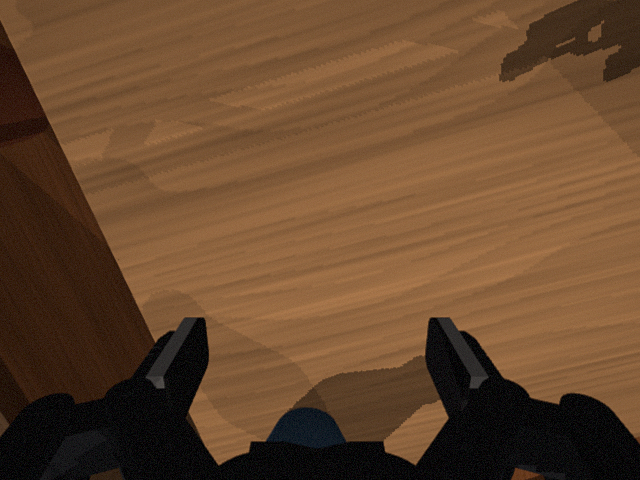

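The top view shows the chest on the left, centred near (195,262), with its hinge at the back and treadle at (200,335). The tray is on the right at (463,254). The things are the brush (360,298), a grey metal packet (307,250) and the cork block (332,203), with pink and turquoise look-alikes around them. I'll zoom in and measure.

```bash
python3 - <<'E'
from h import *
im=cv2.imread('pics/top0.png');P=cams.camera_params('top')
a=cv2.resize(im[180:330,120:270],(600,600),interpolation=cv2.INTER_CUBIC)
cv2.imwrite('pics/za.png',a)
b=cv2.resize(im[170:330,270:400],None,fx=3.7,fy=3.7,interpolation=cv2.INTER_CUBIC)
cv2.imwrite('pics/zb.png',b)
hsv=cv2.cvtColor(im,cv2.COLOR_BGR2HSV)
# tray
m=((hsv[...,2]<45)).astype(np.uint8)*255; m[:170]=0;m[330:]=0;m[:,:390]=0;m[:,540:]=0
c=max(cv2.findContours(m,0,2)[0],key=cv2.contourArea);r=cv2.minAreaRect(c);bx=cv2.boxPoints(r)
print(r);w=np.array([px2(P,p,0.012) for p in bx]);print(w.round(4),w.mean(0)); print([np.linalg.norm(w[i]-w[i-1]) for i in range(4)],np.degrees(np.arctan2(*(w[1]-w[0])[[1,0]])))
E
```

```text
((463.00567626953125, 253.3812255859375), (120.95818328857422, 118.72261047363281), 2.726310968399048)
[[ 0.4148 -0.1443  0.012 ]
 [ 0.6819 -0.1648  0.012 ]
 [ 0.6629 -0.436   0.012 ]
 [ 0.3977 -0.4104  0.012 ]] [ 0.53933279 -0.28887414  0.012     ]
[np.float64(0.2666987983745029), np.float64(0.26780890172968497), np.float64(0.2718863563108866), np.float64(0.26645315859229013)] -4.390239451202322
```

View pics/za.png

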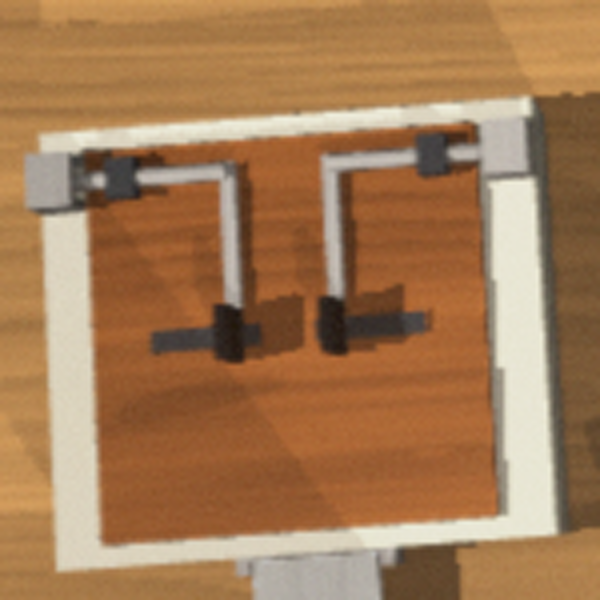

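View pics/zb.png

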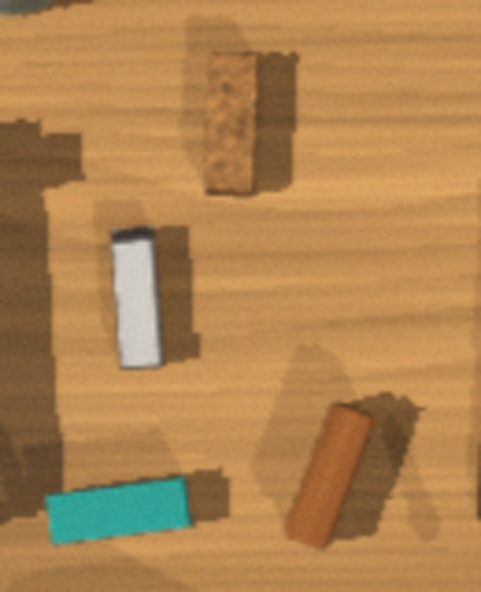

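```bash
python3 - <<'E'
from h import *
P=cams.camera_params('top')
f=lambda u,v,z:px2(P,(120+u/4,180+v/4),z)
c=np.array([f(*p,0.058) for p in [(40,135),(535,97),(562,533),(57,570)]])
print(c.round(4),c.mean(0));print([np.linalg.norm(c[i]-c[i-1]).round(4) for i in range(4)])
for i in range(4): d=c[i]-c[i-1];print(np.degrees(np.arctan2(d[1],d[0])))
print('tabs',f(229,332,0.09),f(332,325,0.09))
d=np.array([f(*p,0.064) for p in [(497,515),(102,545)]]);print('door front',d,np.linalg.norm(d[0]-d[1]),np.degrees(np.arctan2(*(d[1]-d[0])[[1,0]])))
g=lambda u,v,z:px2(P,(270+u/3.7,170+v/3.7),z)
for n,z,q in [('block',.026,[(208,52),(256,56),(253,194),(205,190)]),('horn',.024,[(112,230),(153,228),(161,365),(120,369)]),('brush',.034,[(334,402),(374,416),(325,549),(287,535)])]:
    w=np.array([g(*p,z) for p in q]);l=(w[0]+w[1]-w[2]-w[3])/2
    print(n,w.mean(0).round(4),np.linalg.norm(l).round(4),np.linalg.norm(w[0]-w[1]).round(4),np.degrees(np.arctan2(l[1],l[0])).round(1))
E
```

```text
[[0.6357 0.4477 0.058 ]
 [0.6513 0.1738 0.058 ]
 [0.4127 0.1603 0.058 ]
 [0.3974 0.4346 0.058 ]] [0.52427164 0.30409454 0.058     ]
[np.float64(0.2387), np.float64(0.2744), np.float64(0.2389), np.float64(0.2748)]
3.1367859123234574
-86.7551150623656
-176.76498804018047
93.20176001870766
tabs [0.52241987 0.33349205 0.09      ] [0.52513556 0.27832914 0.09      ]
door front [[0.42297473 0.19451343 0.064     ]
 [0.41047274 0.40838495 0.064     ]] 0.2142366203192086 93.34545342949605
block [0.6555 0.0013 0.026 ] 0.0848 0.0293 -2.3
horn [0.5501 0.06   0.024 ] 0.0838 0.0249 2.5
brush [ 0.4412 -0.0541  0.034 ] 0.0838 0.0251 -21.1
```

Chest: centre about (0.524, 0.304), yaw +3.2°. Tray: centre about (0.539, -0.289), yaw about -4.8°. The things are the block, shoehorn and brush. Next I turn the tool and travel to above the tabs.

```bash
cat > to.py <<'E'
import sys
from h import *
# usage: to.py x y z yawdeg : shift in tool units from present pose (tool axes now) 
def rep(x,y,z,yaw=None):
    s=robot.get_state();R=Rn.from_quat(s['ee_rot']).as_matrix();p=np.array(s['eef_pos'])
    cy=np.degrees(np.arctan2(R[1,0],R[0,0]))
    d=R.T@(np.array([x,y,z])-p)/0.1
    print('t',round(s['time'],2),'pos',p.round(4),'yaw',round(cy,2),'j',np.round(s['joint_pos'],2),'f',np.round(s['ft_force'],1),'g',round(s['grip_width'],3))
    print('shift',d.round(3),'twist',None if yaw is None else round(-(((yaw-cy)+90)%180-90)/120,3))
if __name__=='__main__': rep(*map(float,sys.argv[1:]))
E
python3 -m jog '[[[0,0,0],-0.157,1],[[0,0,0],-0.157,1],[[0,0,0],-0.157,1],[[0,0,0],-0.157,1]]' 40
python3 to.py 0.524 0.305 0.17 3.2
```

```text
time: 0.48
eef_pos: [0.1481, 0.5295, 0.2309]
ee_rot: [1.0, 0.029, -0.0, 0.0]
ft_force: [0.1, -0.7, -0.4]
grip_width: 0.998
t 0.48 pos [0.1481 0.5295 0.2309] yaw 3.37 j [ 1.58  0.26  0.11 -0.   -1.42  0.05] f [ 0.1 -0.7 -0.4] g 0.998
shift [3.621 2.461 0.61 ] twist 0.001
```

```bash

python3 -m jog '[[[0.9,0.62,0.15],0,1],[[0.9,0.62,0.15],0,1],[[0.9,0.62,0.15],0,1],[[0.9,0.62,0.15],0,1]]' 40
python3 -m jog '[[[0.9,0.62,0.15],0,1],[[0.9,0.62,0.15],0,1],[[0.9,0.62,0.15],0,1],[[0.9,0.62,0.15],0,1]]' 40
python3 -m jog '[[[0.9,0.62,0.15],0,1],[[0.9,0.62,0.15],0,1],[[0.9,0.62,0.15],0,1],[[0.9,0.62,0.15],0,1]]' 40
python3 -m jog '[[[0.9,0.6,0.15],0,1],[[0.9,0.6,0.15],0,1],[[0.9,0.6,0.15],0,1],[[0.9,0.6,0.15],0,1],[[0.9,0.6,0.15],0,1],[[0.9,0.6,0.15],0,1]]' 40
python3 to.py 0.524 0.305 0.17 3.2
python3 -c "
from h import *
im,P=shot('wrist','w1.png');print(proj(P,[.524,.305,.088]))"
```

```text
time: 0.82
eef_pos: [0.2444, 0.4699, 0.2155]
ee_rot: [1.0, 0.025, 0.0, 0.001]
ft_force: [-0.1, -0.0, 0.2]
grip_width: 1.002
time: 1.15
eef_pos: [0.3376, 0.4131, 0.2002]
ee_rot: [1.0, 0.025, -0.0, 0.001]
ft_force: [-0.3, -0.6, 0.0]
grip_width: 0.998
time: 1.48
eef_pos: [0.4308, 0.3564, 0.1849]
ee_rot: [1.0, 0.025, -0.0, 0.001]
ft_force: [-0.8, -0.8, -0.3]
grip_width: 1.0
time: 1.98
eef_pos: [0.521, 0.3046, 0.1712]
ee_rot: [1.0, 0.027, -0.0, -0.0]
ft_force: [0.2, 0.0, 0.4]
grip_width: 1.002
t 1.98 pos [0.521  0.3046 0.1712] yaw 3.13 j [ 0.79  0.38  0.14 -0.   -1.32  0.84] f [0.2 0.  0.4] g 1.002
shift [ 0.03  -0.003  0.012] twist -0.001
[315.12650873 249.24531309]
```

View pics/w1.png

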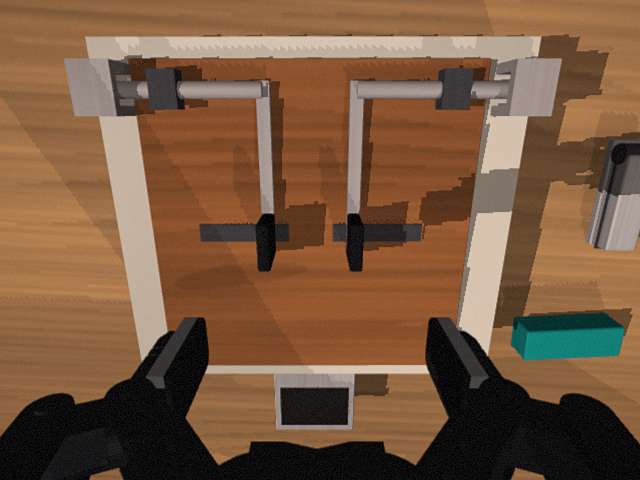

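The wrist view shows the tabs at (266,242) and (355,242), and the brackets and pins at the top. I'll check the tab centre.

```bash
python3 - <<'E'
from h import *
P=cams.camera_params('wrist')
for p in [(266,240),(355,240)]: print(px2(P,p,.09))
for p in [(266,214),(355,214)]: print('backtop',px2(P,p,.0985))
for p in [(266,271),(355,271)]: print('frontbottom',px2(P,p,.0645), 'top',px2(P,p,.0985))
a=[px2(P,p,.058) for p in [(87,37),(541,37)]];print(a)
E
```

```text
[0.52877686 0.33588785 0.09      ]
[0.53178716 0.2811962  0.09      ]
backtop [0.54751958 0.33506049 0.0985    ]
backtop [0.55035105 0.28363055 0.0985    ]
frontbottom [0.49710178 0.33867808 0.0645    ] top [0.51175901 0.33461165 0.0985    ]
frontbottom [0.50054886 0.27603183 0.0645    ] top [0.51473562 0.28051566 0.0985    ]
[array([0.63971705, 0.44794093, 0.058     ]), array([0.65462307, 0.17757263, 0.058     ])]
```

```bash

python3 -m jog '[[[0.04,-0.02,0.4],0,1],[[0.04,-0.02,0.8],0,1],[[0.04,-0.02,1],0,1],[[0.04,-0.02,1],0,1],[[0.04,-0.02,1],0,1],[[0.04,-0.02,1],0,1]]' 40
python3 -m jog '[[[0,0,0],0,0.2],[[0,0,0],0,0],[[0,0,0],0,-0.3],[[0,0,0],0,-0.5],[[0,0,0],0,-1],[[0,0,0],0,-1],[[0,0,0],0,-1],[[0,0,0],0,-1],[[0,0,0],0,-1],[[0,0,0],0,-1]]' 40
python3 to.py 0.525 0.3065 0.071 3.2
python3 -c "
from h import *
im,P=shot('wrist','w2.png')"
```

```text
time: 2.53
eef_pos: [0.5262, 0.3078, 0.0738]
ee_rot: [1.0, 0.029, 0.002, -0.001]
ft_force: [0.9, 0.5, 0.9]
grip_width: 0.997
time: 3.37
eef_pos: [0.527, 0.3082, 0.0749]
ee_rot: [1.0, 0.028, 0.003, -0.002]
ft_force: [-2.0, 1.3, 9.4]
grip_width: 0.405
t 3.37 pos [0.527  0.3082 0.0749] yaw 3.26 j [ 0.79  0.46 -0.01  0.   -1.1   0.84] f [-2.   1.3  9.4] g 0.405
shift [-0.022  0.016  0.039] twist 0.0
```

View pics/w2.png

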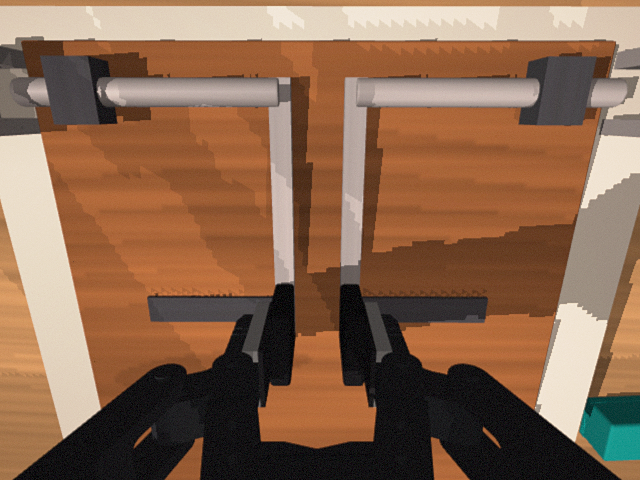

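The grip reads 0.405 (about 35 mm) and the pins look drawn in, so I lift a little and check.

```bash

python3 -m jog '[[[0,0,-0.1],0,-1],[[0,0,-0.2],0,-1],[[0,0,-0.3],0,-1],[[0,0,-0.4],0,-1],[[0,0,-0.5],0,-1],[[0,0,-0.5],0,-1],[[0,0,-0.5],0,-1]]' 40
python3 to.py 0.525 0.3065 0.071 3.2
python3 -c "
from h import *
im,P=shot('scene','s2.png');shot('wrist','w3.png')"
```

```text
time: 4.0
eef_pos: [0.5255, 0.3067, 0.122]
ee_rot: [1.0, 0.028, 0.0, -0.001]
ft_force: [0.4, -0.4, -3.9]
grip_width: 0.403
t 4.0 pos [0.5255 0.3067 0.122 ] yaw 3.2 j [ 0.78  0.42  0.06 -0.   -1.21  0.84] f [ 0.4 -0.4 -3.9] g 0.403
shift [-0.006  0.002  0.51 ] twist 0.0
```

View pics/s2.png

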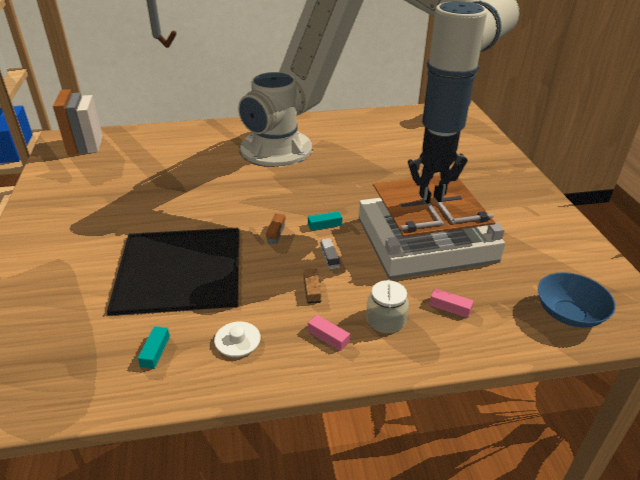

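View pics/w3.png

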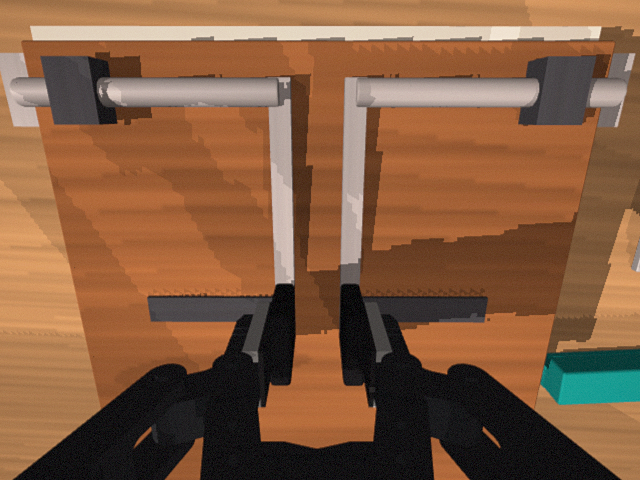

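The door is off and level with the pins drawn. I raise it and carry it to the tray.

```bash

python3 -m jog '[[[0,0,-0.3],0.067,-1],[[0,0,-0.5],0.067,-1],[[0,0,-0.5],0.067,-1],[[0,0,-0.5],0.067,-1]]' 40
python3 -m jog '[[[0.03,0.3,0],0,-1],[[0.06,0.6,0],0,-1],[[0.1,0.95,0],0,-1],[[0.1,0.95,0],0,-1]]' 40
python3 -m jog '[[[0.03,0.33,0],0,-1],[[0.07,0.65,0],0,-1],[[0.11,1,0],0,-1],[[0.11,1,0],0,-1]]' 40
python3 -m jog '[[[0.03,0.33,0],0,-1],[[0.07,0.65,0],0,-1],[[0.11,1,0],0,-1],[[0.11,1,0],0,-1]]' 40
python3 -m jog '[[[0.03,0.33,0],0,-1],[[0.07,0.65,0],0,-1],[[0.11,1,0],0,-1],[[0.11,1,0],0,-1]]' 40
python3 -m jog '[[[0.03,0.33,0],0,-1],[[0.07,0.65,0],0,-1],[[0.11,1,0],0,-1],[[0.11,1,0],0,-1],[[0.11,1,0],0,-1]]' 40
python3 to.py 0.539 -0.289 0.172 -4.8

```

```text
time: 4.43
eef_pos: [0.5254, 0.3068, 0.1717]
ee_rot: [0.999, -0.042, 0.0, -0.001]
ft_force: [0.0, -0.2, -4.9]
grip_width: 0.409
time: 4.77
eef_pos: [0.5258, 0.2056, 0.1696]
ee_rot: [0.999, -0.043, -0.002, 0.002]
ft_force: [-1.4, -0.2, -3.4]
grip_width: 0.403
time: 5.1
eef_pos: [0.5282, 0.1052, 0.1696]
ee_rot: [0.999, -0.044, -0.002, 0.002]
ft_force: [0.9, -0.3, -2.9]
grip_width: 0.407
time: 5.43
eef_pos: [0.5308, 0.0049, 0.1696]
ee_rot: [0.999, -0.044, -0.002, 0.001]
ft_force: [0.3, 0.1, -3.8]
grip_width: 0.402
time: 5.77
eef_pos: [0.5334, -0.0956, 0.1695]
ee_rot: [0.999, -0.044, -0.002, 0.001]
ft_force: [0.6, 1.1, -3.3]
grip_width: 0.405
time: 6.18
eef_pos: [0.5361, -0.1927, 0.1691]
ee_rot: [0.999, -0.044, -0.002, -0.0]
ft_force: [1.0, 0.4, -3.2]
grip_width: 0.405
t 6.18 pos [ 0.5361 -0.1927  0.1691] yaw -5.0 j [-0.07  0.32  0.04 -0.   -1.29  1.55] f [ 1.   0.4 -3.2] g 0.405
shift [ 0.112  0.957 -0.03 ] twist -0.002
```

```bash

python3 -m jog '[[[0.03,0.33,0],0,-1],[[0.07,0.65,0],0,-1],[[0.11,0.95,0],0,-1],[[0.11,0.95,0],0,-1],[[0.11,0.95,0.4],0,-1],[[0.11,0.95,0.8],0,-1],[[0.11,0.95,0.8],0,-1],[[0.11,0.95,0.8],0,-1]]' 40
python3 to.py 0.539 -0.289 0.0225 -4.8
python3 -c "
from h import *
im,P=shot('top','t3.png')"
```

```text
time: 6.85
eef_pos: [0.5383, -0.2857, 0.0887]
ee_rot: [0.999, -0.042, -0.004, -0.001]
ft_force: [-0.0, -0.1, -2.3]
grip_width: 0.406
t 6.85 pos [ 0.5383 -0.2857  0.0887] yaw -4.78 j [-0.23  0.45  0.03 -0.   -1.15  1.72] f [-0.  -0.1 -2.3] g 0.406
shift [0.015 0.033 0.662] twist 0.0
```

View pics/t3.png

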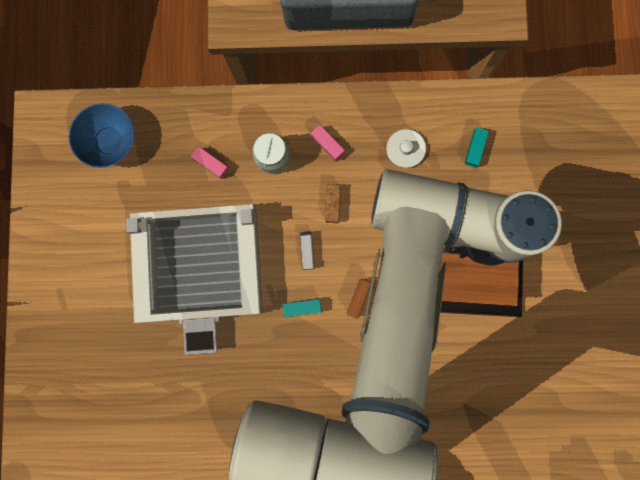

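The top view shows the door over the tray within its rim, with the lower right corner at (521,305). I'm lowering it.

```bash

python3 -m jog '[[[0.01,0.02,0.25],0,-1],[[0.01,0.02,0.5],0,-1],[[0.01,0.02,0.6],0,-1],[[0.01,0.02,0.63],0,-1],[[0.01,0.02,0.63],0,-1],[[0.01,0.02,0.63],0,-1]]' 40
python3 to.py 0.539 -0.289 0.0225 -4.8
python3 -c "
from h import *
im,P=shot('wrist','w4.png')"
```

```text
time: 7.4
eef_pos: [0.5428, -0.2896, 0.0306]
ee_rot: [0.999, -0.042, 0.002, 0.001]
ft_force: [0.1, 0.4, -2.8]
grip_width: 0.408
t 7.4 pos [ 0.5428 -0.2896  0.0306] yaw -4.78 j [-0.24  0.51 -0.05  0.   -1.01  1.72] f [ 0.1  0.4 -2.8] g 0.408
shift [-0.038 -0.003  0.081] twist 0.0
```

View pics/w4.png

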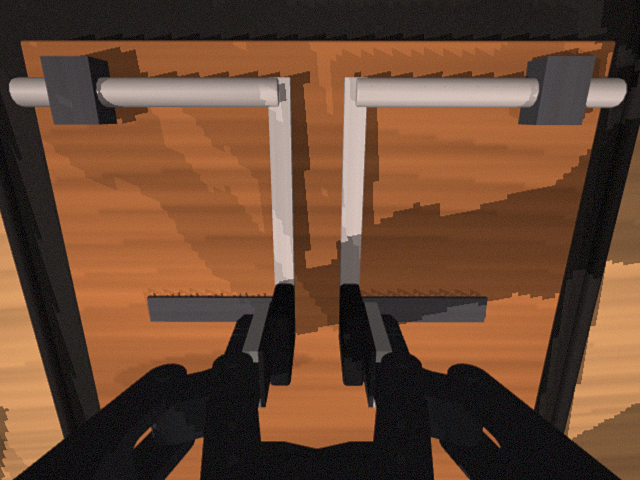

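The door is centred between the rims. I set it down and release it.

```bash

python3 -m jog '[[[-0.04,0,0.05],0,-1],[[-0.04,0,0.08],0,-1],[[-0.04,0,0.09],0,-1],[[-0.04,0,0.09],0,-1],[[-0.04,0,0.09],0,-1]]' 40
python3 to.py 0.539 -0.289 0.0225 -4.8
```

```text
time: 7.87
eef_pos: [0.5378, -0.289, 0.023]
ee_rot: [0.999, -0.042, 0.002, 0.001]
ft_force: [-6.3, 4.5, 15.0]
grip_width: 0.408
t 7.87 pos [ 0.5378 -0.289   0.023 ] yaw -4.8 j [-0.24  0.51 -0.07  0.   -0.99  1.72] f [-6.3  4.5 15. ] g 0.408
shift [ 0.012 -0.001  0.005] twist -0.0
```

```bash

python3 -m jog '[[[0,0,-0.02],0,0],[[0,0,-0.02],0,1],[[0,0,-0.02],0,1],[[0,0,-0.02],0,1],[[0,0,-0.02],0,1],[[0,0,-0.02],0,1],[[0,0,-0.3],0,1],[[0,0,-0.6],0,1],[[0,0,-1],0,1],[[0,0,-1],0,1]]' 40
python3 to.py 0.441 -0.054 0.1 -21
python3 -m jog '[[[0,0,-0.5],0,1],[[0,0,-0.5],0,1],[[0,0,-0.5],0,1],[[0,0,-0.5],0,1]]' 40
python3 -c "
from h import *
im,P=shot('wrist','w5.png')"
```

```text
time: 8.7
eef_pos: [0.5414, -0.2912, 0.1283]
ee_rot: [0.999, -0.041, 0.007, 0.003]
ft_force: [1.4, 0.1, 2.4]
grip_width: 0.998
t 8.7 pos [ 0.5414 -0.2912  0.1283] yaw -4.75 j [-0.24  0.42  0.08  0.   -1.22  1.72] f [1.4 0.1 2.4] g 0.998
shift [-1.2   -2.282  0.253] twist 0.135
time: 9.03
eef_pos: [0.5379, -0.2889, 0.1703]
ee_rot: [0.999, -0.042, 0.001, 0.0]
ft_force: [-0.0, -0.4, -1.2]
grip_width: 1.0
```

View pics/w5.png

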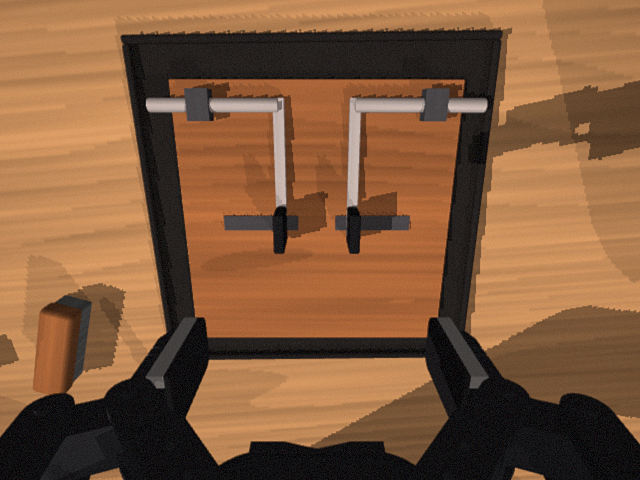

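The door lies flat in the tray with its pins sprung out, and the plate spans (170–465, 78–338). Next is the brush, at left (62,345).

```bash

python3 -m jog '[[[-0.15,-0.3,0],0.06,1],[[-0.3,-0.6,0],0.12,1],[[-0.5,-0.95,0],0.135,1],[[-0.5,-0.95,0],0.135,1],[[-0.5,-0.95,0],0.135,1]]' 40
python3 to.py 0.441 -0.054 0.17 -21
```

```text
time: 9.5
eef_pos: [0.4944, -0.1884, 0.1687]
ee_rot: [0.983, -0.181, -0.001, 0.0]
ft_force: [0.5, -0.5, -0.3]
grip_width: 1.001
t 9.5 pos [ 0.4944 -0.1884  0.1687] yaw -20.87 j [-0.07  0.24 -0.07 -0.   -1.26  1.27] f [ 0.5 -0.5 -0.3] g 1.001
shift [-0.977 -1.065 -0.012] twist 0.001
```

```bash

python3 -m jog '[[[-0.25,-0.3,0],0,1],[[-0.5,-0.6,0],0,1],[[-0.8,-0.85,0],0,1],[[-0.98,-1,0],0,1],[[-0.98,-1,0],0,1],[[-0.98,-1,0],0,1]]' 40
python3 to.py 0.441 -0.054 0.17 -21
python3 -c "
from h import *
im,P=shot('wrist','w6.png');print(proj(P,[.441,-.054,.034]))"
```

```text
time: 10.0
eef_pos: [0.4399, -0.061, 0.1692]
ee_rot: [0.983, -0.181, 0.0, 0.0]
ft_force: [-0.7, -1.3, 0.4]
grip_width: 0.996
t 10.0 pos [ 0.4399 -0.061   0.1692] yaw -20.91 j [ 0.22  0.08 -0.27  0.   -1.22  0.99] f [-0.7 -1.3  0.4] g 0.996
shift [-0.015 -0.069 -0.008] twist 0.001
[307.12622329 232.06953572]
```

View pics/w6.png

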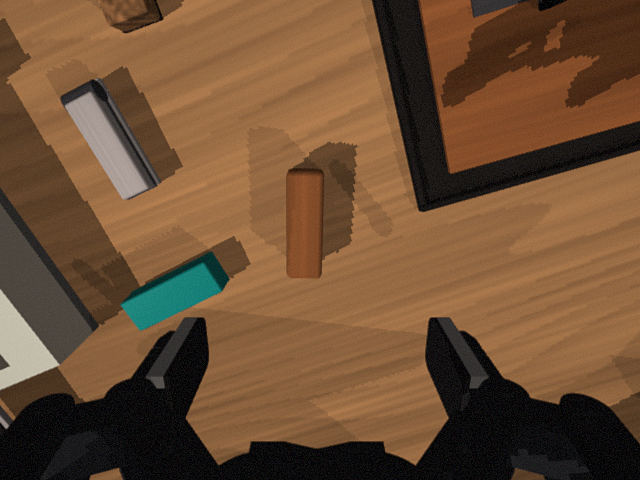

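The wrist view shows the brush at (305,225), upright in the picture, close to the predicted (307,232). I descend to it with the jaws partly open.

```bash

python3 -m jog '[[[0.02,-0.065,0.35],0,0.5],[[0.02,-0.065,0.7],0,0.5],[[0.02,-0.065,1],0,0.5],[[0.02,-0.065,1],0,0.5],[[0.02,-0.065,1],0,0.5]]' 30
python3 -m jog '[[[0,0,0.3],0,0.5],[[0,0,0.5],0,0.5],[[0,0,0.6],0,0.5],[[0,0,0.6],0,0.5],[[0,0,0.6],0,0.5]]' 30
python3 to.py 0.442 -0.054 0.008 -21
python3 -m jog '[[[0,0,0],0,0],[[0,0,0],0,-0.3],[[0,0,0],0,-1],[[0,0,0],0,-1],[[0,0,0],0,-1],[[0,0,0],0,-1]]' 30
python3 to.py 0.442 -0.054 0.008 -21
python3 -m jog '[[[0,0,-0.35],0,-1],[[0,0,-0.7],0,-1],[[0,0,-1],0,-1],[[0,0,-1],0,-1],[[0,0,-1],0,-1]]' 30
python3 -c "
from h import *
im,P=shot('wrist','w7.png')"
```

```text
time: 10.47
eef_pos: [0.4436, -0.0573, 0.0685]
ee_rot: [0.983, -0.183, -0.002, 0.001]
ft_force: [1.0, -0.3, 0.2]
grip_width: 0.753
time: 10.88
eef_pos: [0.4458, -0.0563, 0.0109]
ee_rot: [0.983, -0.182, 0.001, -0.0]
ft_force: [-0.2, 0.4, 0.3]
grip_width: 0.75
t 10.88 pos [ 0.4458 -0.0563  0.0109] yaw -21.03 j [ 0.23  0.26 -0.51  0.   -0.8   0.98] f [-0.2  0.4  0.3] g 0.75
shift [-0.044 -0.008  0.029] twist -0.0
time: 11.38
eef_pos: [0.4452, -0.0558, 0.0106]
ee_rot: [0.983, -0.182, 0.001, -0.0]
ft_force: [-0.5, 1.7, 6.3]
grip_width: 0.325
t 11.38 pos [ 0.4452 -0.0558  0.0106] yaw -21.0 j [ 0.23  0.26 -0.51  0.   -0.8   0.98] f [-0.5  1.7  6.3] g 0.325
shift [-0.037 -0.006  0.026] twist 0.0
time: 11.8
eef_pos: [0.4452, -0.0556, 0.1112]
ee_rot: [0.983, -0.182, 0.002, -0.001]
ft_force: [-0.8, 0.0, -2.3]
grip_width: 0.323
```

View pics/w7.png

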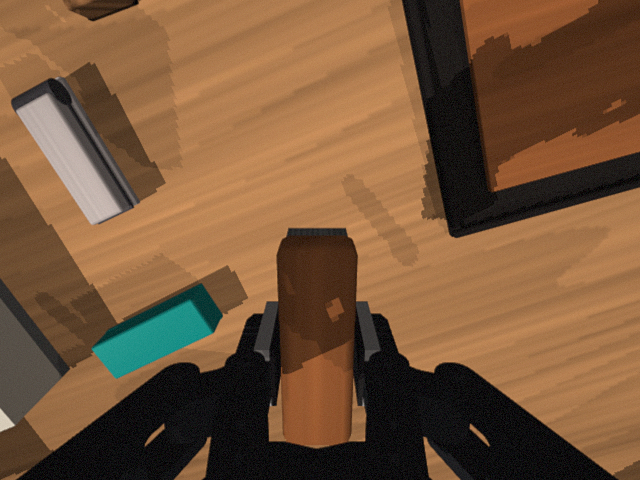

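The brush is held. I carry it to the chest's front right, P1 = chest (-50,-35).

```bash

python3 -m jog '[[[0,0,-0.3],-0.055,-1],[[0,0,-0.5],-0.11,-1],[[0,0,-0.5],-0.16,-1],[[0,0,-0.5],-0.202,-1],[[0,0,-0.5],-0.202,-1]]' 30
python3 -m jog '[[[0.1,-0.3,0],0,-1],[[0.16,-0.6,0],0,-1],[[0.16,-1,0],0,-1],[[0.16,-1,0],0,-1]]' 30
python3 -m jog '[[[0.1,-0.3,0],0,-1],[[0.16,-0.6,0],0,-1],[[0.16,-1,0],0,-1],[[0.16,-1,0],0,-1]]' 30
python3 -m jog '[[[0.1,-0.3,0],0,-1],[[0.16,-0.6,0],0,-1],[[0.16,-1,0],0,-1],[[0.16,-1,0],0,-1],[[0.16,-1,0],0,-1]]' 30
python3 to.py 0.4766 0.2668 0.07 3.2
```

```text
time: 12.27
eef_pos: [0.4431, -0.056, 0.158]
ee_rot: [1.0, 0.029, -0.001, -0.0]
ft_force: [-0.1, -0.1, -0.2]
grip_width: 0.32
time: 12.6
eef_pos: [0.4538, 0.0493, 0.1578]
ee_rot: [1.0, 0.028, -0.001, -0.0]
ft_force: [-0.4, 0.2, -0.1]
grip_width: 0.319
time: 12.93
eef_pos: [0.4642, 0.1501, 0.1576]
ee_rot: [1.0, 0.028, -0.001, -0.0]
ft_force: [-0.4, -0.1, -0.4]
grip_width: 0.319
time: 13.35
eef_pos: [0.4742, 0.2474, 0.1574]
ee_rot: [1.0, 0.028, -0.001, 0.001]
ft_force: [-0.2, -0.3, -1.2]
grip_width: 0.325
t 13.35 pos [0.4742 0.2474 0.1574] yaw 3.22 j [ 0.77  0.26 -0.07 -0.   -1.24  0.85] f [-0.2 -0.3 -1.2] g 0.325
shift [ 0.038 -0.194  0.873] twist 0.0
```

```bash

python3 -m jog '[[[0.04,-0.19,0],0,-1],[[0.04,-0.19,0.3],0,-1],[[0.04,-0.19,0.6],0,-1],[[0.04,-0.19,0.9],0,-1],[[0.04,-0.19,0.9],0,-1],[[0.04,-0.19,0.9],0,-1]]' 30
python3 to.py 0.4766 0.2668 0.022 3.2
python3 -c "
from h import *
im,P=shot('wrist','w8.png')"
```

```text
time: 13.85
eef_pos: [0.4771, 0.2635, 0.0681]
ee_rot: [1.0, 0.027, -0.002, 0.002]
ft_force: [0.7, 1.5, 0.2]
grip_width: 0.323
t 13.85 pos [0.4771 0.2635 0.0681] yaw 3.11 j [ 0.79  0.35 -0.19  0.   -1.03  0.83] f [0.7 1.5 0.2] g 0.323
shift [-0.002 -0.035  0.461] twist -0.001
```

View pics/w8.png

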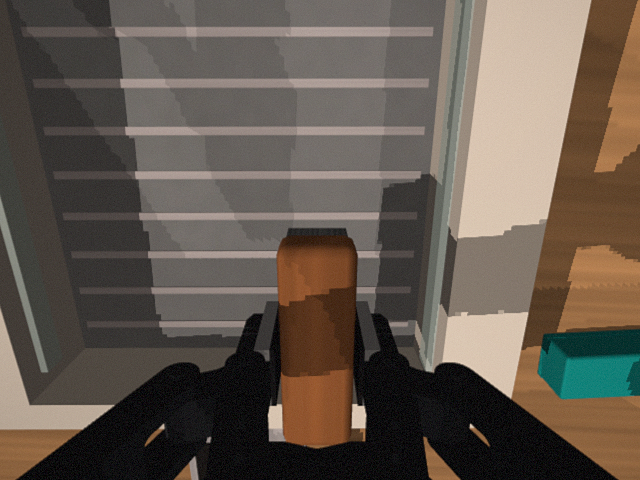

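```bash
python3 - <<'E'
from h import *
P=cams.camera_params('wrist')
def ch(w): d=np.array(w[:2])-[.5245,.3045];c,s=np.cos(.0558),np.sin(.0558);return (np.array([c*d[0]+s*d[1],-s*d[0]+c*d[1]])*1e3).round(1)
for p,z in [((317,442),.0915),((317,240),.0915),((100,404),.058),((440,210),.058),((100,350),.01),((100,323),.01)]: print(p,ch(px2(P,p,z)))
E
```

```text
(317, 442) [-90.4 -37.9]
(317, 240) [ -4.3 -38. ]
(100, 404) [-100.9   69.7]
(440, 210) [ -2.4 -88.9]
(100, 350) [-102.4   95.6]
(100, 323) [-83.5  92.1]
```

The front end sits at chest x -90, and I add 4 mm of margin before lowering.

```bash

python3 -m jog '[[[0.04,-0.03,0.1],0,-1],[[0.04,-0.03,0.3],0,-1],[[0.04,-0.03,0.42],0,-1],[[0.04,-0.03,0.44],0,-1],[[0.04,-0.03,0.44],0,-1]]' 30
python3 to.py 0.4766 0.2668 0.022 3.2
python3 -m jog '[[[0,0,0],0,0.0],[[0,0,0],0,0.0],[[0,0,0],0,0.1],[[0,0,0],0,0.1],[[0,0,0],0,0.1],[[0,0,-0.3],0,0.1],[[0,0,-0.6],0,0.1],[[0,0,-1],0,0.1],[[0,0,-1],0,0.1],[[0,0,-1],0,0.1]]' 30
python3 to.py 0.55 0.06 0.15 2.5
python3 -c "
from h import *
im,P=shot('wrist','w9.png')"
```

```text
time: 14.32
eef_pos: [0.4823, 0.2688, 0.0257]
ee_rot: [1.0, 0.028, 0.0, -0.0]
ft_force: [-0.0, -0.2, -0.0]
grip_width: 0.321
t 14.32 pos [0.4823 0.2688 0.0257] yaw 3.2 j [ 0.79  0.41 -0.23  0.   -0.93  0.83] f [-0.  -0.2 -0. ] g 0.321
shift [-0.058  0.017  0.037] twist -0.0
time: 15.15
eef_pos: [0.4833, 0.2699, 0.1284]
ee_rot: [1.0, 0.028, 0.003, -0.002]
ft_force: [-0.2, -0.3, -1.0]
grip_width: 0.553
t 15.15 pos [0.4833 0.2699 0.1284] yaw 3.22 j [ 0.79  0.31 -0.08  0.   -1.17  0.83] f [-0.2 -0.3 -1. ] g 0.553
shift [ 0.549  2.132 -0.222] twist 0.006
```

View pics/w9.png

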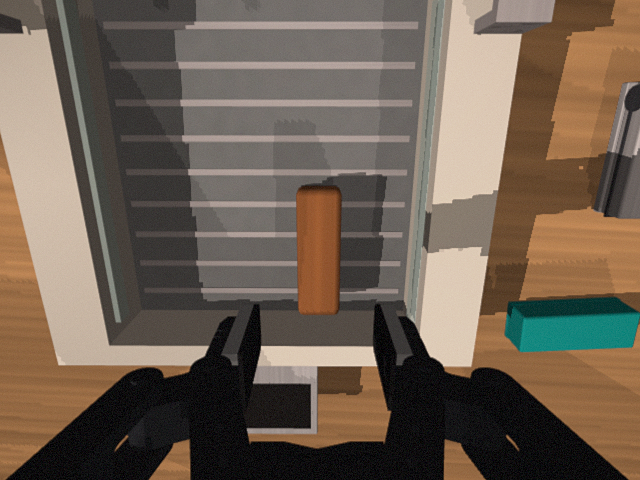

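The brush lies in the chest at (318,250). Next is the shoehorn.

```bash

python3 -m jog '[[[0.1,0.25,-0.2],0,0.5],[[0.15,0.6,-0.4],0,0.5],[[0.2,1,-0.4],0,0.5],[[0.2,1,-0.4],0,0.5]]' 30
python3 -m jog '[[[0.1,0.3,0],0,0.5],[[0.15,0.6,0],0,0.5],[[0.3,1,0],0,0.5],[[0.3,1,0],0,0.5],[[0.3,1,0],0,0.5]]' 30
python3 to.py 0.55 0.06 0.17 2.5
python3 -c "
from h import *
im,P=shot('wrist','w10.png');print(proj(P,[.55,.06,.024]))"
```

```text
time: 15.53
eef_pos: [0.5079, 0.1651, 0.1655]
ee_rot: [1.0, 0.026, -0.0, 0.001]
ft_force: [-0.8, 0.5, -0.2]
grip_width: 0.747
time: 15.95
eef_pos: [0.5427, 0.0697, 0.1637]
ee_rot: [1.0, 0.026, -0.001, 0.0]
ft_force: [-0.3, 0.1, -0.4]
grip_width: 0.746
t 15.95 pos [0.5427 0.0697 0.1637] yaw 2.99 j [ 0.41  0.28 -0.03 -0.   -1.26  1.21] f [-0.3  0.1 -0.4] g 0.746
shift [ 0.068  0.101 -0.064] twist 0.004
[328.69980503 219.04498893]
```

View pics/w10.png

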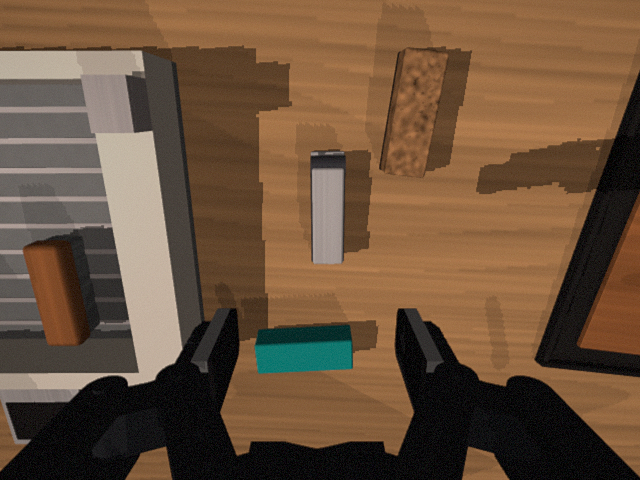

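```bash
python3 - <<'E'
from h import *
P=cams.camera_params('wrist')
a=px2(P,(328,158),.024);b=px2(P,(328,262),.024);print(a,b,(a+b)/2)
for q in [((424,50),(404,176))]:
  a=px2(P,q[0],.026);b=px2(P,q[1],.026);d=a-b;print('block',(a+b)/2,np.linalg.norm(d),np.degrees(np.arctan2(d[1],d[0])))
E
python3 to.py 0.553 0.06 0.005 2.5
```

```text
[0.59535553 0.06471041 0.024     ] [0.51460049 0.0596353  0.024     ] [0.55497801 0.06217286 0.024     ]
block [0.62719575 0.00729875 0.026     ] 0.0831474168678676 -1.8270993758082503
t 16.0 pos [0.5424 0.0709 0.1639] yaw 3.09 j [ 0.42  0.28 -0.03 -0.   -1.26  1.21] f [-0.8  1.1 -0.4] g 0.748
shift [0.104 0.114 1.589] twist 0.005
```

```bash

python3 -m jog '[[[0.1,0.1,0.3],0,0.5],[[0.1,0.1,0.65],0,0.5],[[0.1,0.1,1],0,0.5],[[0.1,0.1,1],0,0.5],[[0.1,0.1,1],0,0.5]]' 30
python3 to.py 0.553 0.061 0.005 2.5
python3 -m jog '[[[0,0,0.3],0,0.5],[[0,0,0.5],0,0.5],[[0,0,0.58],0,0.5],[[0,0,0.58],0,0.5],[[0,0,0.58],0,0.5]]' 30
python3 to.py 0.553 0.061 0.005 2.5
python3 -m jog '[[[0,0,0],0,0],[[0,0,0],0,-0.3],[[0,0,0],0,-1],[[0,0,0],0,-1],[[0,0,0],0,-1],[[0,0,0],0,-1]]' 30
python3 to.py 0.553 0.061 0.005 2.5
python3 -m jog '[[[0,0,-0.35],0,-1],[[0,0,-0.7],0,-1],[[0,0,-1],0,-1],[[0,0,-1],0,-1],[[0,0,-1],0,-1]]' 30
python3 -c "
from h import *
im,P=shot('wrist','w11.png')"
```

```text
time: 16.42
eef_pos: [0.552, 0.0627, 0.064]
ee_rot: [1.0, 0.029, -0.002, 0.001]
ft_force: [0.5, 0.4, 0.9]
grip_width: 0.747
t 16.42 pos [0.552  0.0627 0.064 ] yaw 3.3 j [ 0.39  0.38 -0.16  0.   -1.04  1.23] f [0.5 0.4 0.9] g 0.747
shift [0.012 0.017 0.59 ] twist 0.007
time: 16.83
eef_pos: [0.5549, 0.063, 0.0093]
ee_rot: [1.0, 0.029, 0.001, -0.0]
ft_force: [0.9, 1.1, 0.4]
grip_width: 0.749
t 16.83 pos [0.5549 0.063  0.0093] yaw 3.28 j [ 0.39  0.44 -0.23  0.   -0.9   1.23] f [0.9 1.1 0.4] g 0.749
shift [-0.02   0.019  0.043] twist 0.006
time: 17.33
eef_pos: [0.5544, 0.0626, 0.0086]
ee_rot: [1.0, 0.028, 0.001, -0.0]
ft_force: [-1.6, 0.5, 6.4]
grip_width: 0.27
t 17.33 pos [0.5544 0.0626 0.0086] yaw 3.23 j [ 0.39  0.44 -0.23  0.   -0.9   1.23] f [-1.6  0.5  6.4] g 0.27
shift [-0.015  0.015  0.036] twist 0.006
time: 17.75
eef_pos: [0.5544, 0.0628, 0.109]
ee_rot: [1.0, 0.028, 0.002, -0.001]
ft_force: [-0.8, 0.2, -1.9]
grip_width: 0.272
```

View pics/w11.png

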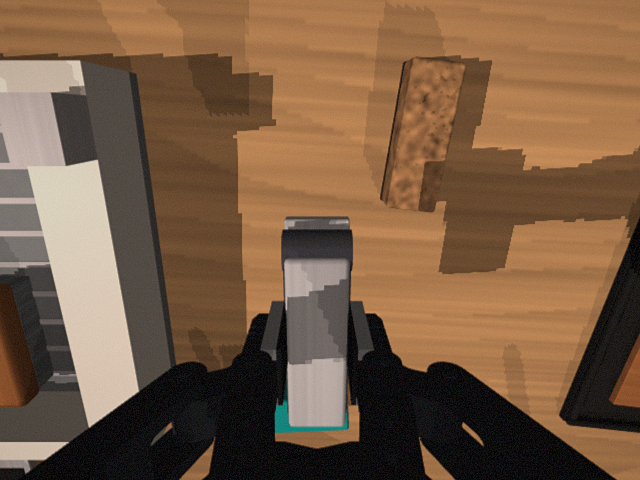

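The shoehorn is held, and I carry it to P2 = chest (-46, +35).

```bash

python3 -m jog '[[[0,-0.2,-0.35],0,-1],[[-0.1,-0.5,-0.5],0,-1],[[-0.2,-0.93,-0.5],0,-1],[[-0.2,-0.93,-0.5],0,-1]]' 30
python3 -m jog '[[[-0.1,-0.3,0],0,-1],[[-0.15,-0.6,0],0,-1],[[-0.2,-0.93,0],0,-1],[[-0.2,-0.93,0],0,-1]]' 30
python3 -m jog '[[[-0.1,-0.3,0],0,-1],[[-0.15,-0.6,0],0,-1],[[-0.2,-0.93,0],0,-1],[[-0.2,-0.93,0],0,-1],[[-0.2,-0.93,0],0,-1]]' 30
python3 to.py 0.4766 0.3368 0.02 3.2
```

```text
time: 18.13
eef_pos: [0.5266, 0.1588, 0.1564]
ee_rot: [1.0, 0.03, -0.001, -0.001]
ft_force: [0.5, -0.4, -2.6]
grip_width: 0.27
time: 18.47
eef_pos: [0.5011, 0.2498, 0.1547]
ee_rot: [1.0, 0.03, -0.002, 0.0]
ft_force: [0.2, -1.7, -2.1]
grip_width: 0.274
time: 18.88
eef_pos: [0.4765, 0.3383, 0.1547]
ee_rot: [1.0, 0.029, -0.002, 0.001]
ft_force: [-0.1, 0.0, -1.4]
grip_width: 0.277
t 18.88 pos [0.4765 0.3383 0.1547] yaw 3.34 j [ 0.88  0.36  0.06 -0.   -1.27  0.75] f [-0.1  0.  -1.4] g 0.277
shift [0.004 0.012 1.347] twist 0.001
```

```bash

python3 -m jog '[[[0,0.01,0.3],0,-1],[[0,0.01,0.6],0,-1],[[0,0.01,0.9],0,-1],[[0,0.01,0.9],0,-1],[[0,0.01,0.9],0,-1]]' 30
python3 to.py 0.4766 0.3368 0.02 3.2
python3 -c "
from h import *
im,P=shot('wrist','w12.png')"
```

```text
time: 19.3
eef_pos: [0.4772, 0.3345, 0.0656]
ee_rot: [1.0, 0.028, -0.002, 0.002]
ft_force: [1.1, 0.7, -0.5]
grip_width: 0.27
t 19.3 pos [0.4772 0.3345 0.0656] yaw 3.17 j [ 0.88  0.42 -0.09  0.   -1.07  0.75] f [ 1.1  0.7 -0.5] g 0.27
shift [-0.003 -0.026  0.455] twist -0.0
```

View pics/w12.png

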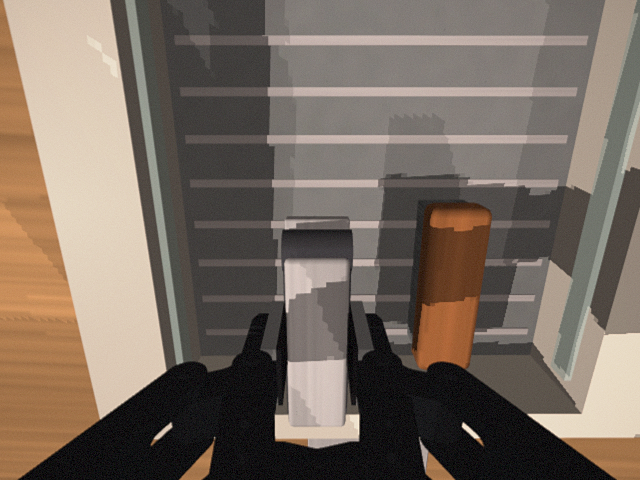

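The shoehorn is over the free front left floor, with the brush at (452,285) clear of it. I'm lowering it.

```bash

python3 -m jog '[[[0.03,-0.03,0.1],0,-1],[[0.03,-0.03,0.3],0,-1],[[0.03,-0.03,0.42],0,-1],[[0.03,-0.03,0.44],0,-1],[[0.03,-0.03,0.44],0,-1]]' 30
python3 to.py 0.4766 0.3368 0.02 3.2
python3 -m jog '[[[0,0,0],0,0.0],[[0,0,0],0,0.0],[[0,0,0],0,0.1],[[0,0,0],0,0.1],[[0,0,0],0,0.1],[[0,0,-0.3],0,0.1],[[0,0,-0.6],0,0.1],[[0,0,-1],0,0.1],[[0,0,-1],0,0.1],[[0,0,-1],0,0.1]]' 30
python3 to.py 0.627 0.007 0.17 -2
python3 -c "
from h import *
im,P=shot('top','t13.png')"
```

```text
time: 19.77
eef_pos: [0.4813, 0.34, 0.0236]
ee_rot: [1.0, 0.028, 0.0, -0.0]
ft_force: [-0.3, 0.3, -1.4]
grip_width: 0.272
t 19.77 pos [0.4813 0.34   0.0236] yaw 3.22 j [ 0.88  0.47 -0.13  0.   -0.97  0.75] f [-0.3  0.3 -1.4] g 0.272
shift [-0.049  0.029  0.036] twist 0.0
time: 20.6
eef_pos: [0.4823, 0.3411, 0.1266]
ee_rot: [1.0, 0.028, 0.002, -0.002]
ft_force: [-1.7, -0.0, -1.4]
grip_width: 0.552
t 20.6 pos [0.4823 0.3411 0.1266] yaw 3.22 j [ 0.88  0.38  0.02  0.   -1.2   0.75] f [-1.7 -0.  -1.4] g 0.552
shift [ 1.26   3.415 -0.444] twist 0.044
```

View pics/t13.png

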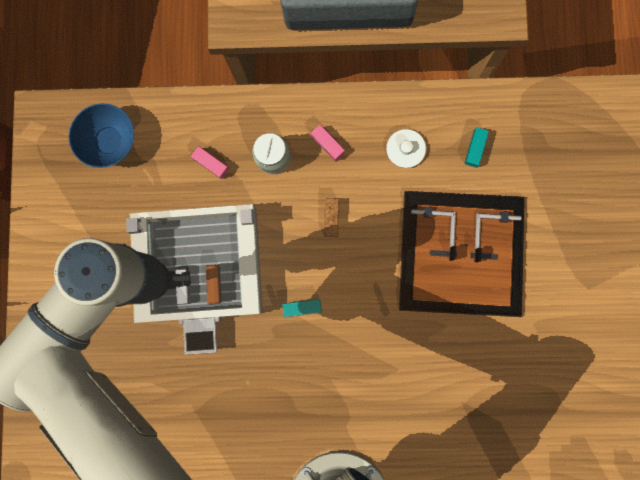

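The top view shows both things inside the chest. The block was knocked to (331,217), which agrees with the wrist measurement, so I go to it.

```bash

python3 -m jog '[[[0.1,0.25,-0.3],0,0.5],[[0.2,0.6,-0.4],0.04,0.5],[[0.3,0.95,-0.4],0.04,0.5],[[0.3,0.95,-0.4],0.04,0.5]]' 30
python3 -m jog '[[[0.1,0.3,0],0,0.5],[[0.2,0.6,0],0,0.5],[[0.36,1,0],0,0.5],[[0.36,1,0],0,0.5]]' 30
python3 -m jog '[[[0.1,0.3,0],0,0.5],[[0.2,0.6,0],0,0.5],[[0.36,1,0],0,0.5],[[0.36,1,0],0,0.5],[[0.36,1,0],0,0.5]]' 30
python3 to.py 0.627 0.007 0.17 -2
python3 -c "
from h import *
im,P=shot('wrist','w14.png');print(proj(P,[.627,.007,.026]))"
```

```text
time: 20.98
eef_pos: [0.5172, 0.2419, 0.1632]
ee_rot: [1.0, -0.016, -0.0, 0.001]
ft_force: [-0.6, 1.0, -0.7]
grip_width: 0.749
time: 21.32
eef_pos: [0.5499, 0.1402, 0.1619]
ee_rot: [1.0, -0.016, -0.001, 0.001]
ft_force: [-0.4, 1.8, -0.2]
grip_width: 0.749
time: 21.73
eef_pos: [0.5823, 0.0424, 0.1616]
ee_rot: [1.0, -0.016, -0.001, 0.0]
ft_force: [-0.0, -0.1, -0.1]
grip_width: 0.749
t 21.73 pos [0.5823 0.0424 0.1616] yaw -1.8 j [ 0.34  0.35  0.07 -0.   -1.29  1.2 ] f [-0.  -0.1 -0.1] g 0.749
shift [ 0.458  0.34  -0.085] twist 0.002
[362.86796471 168.11273083]
```

View pics/w14.png

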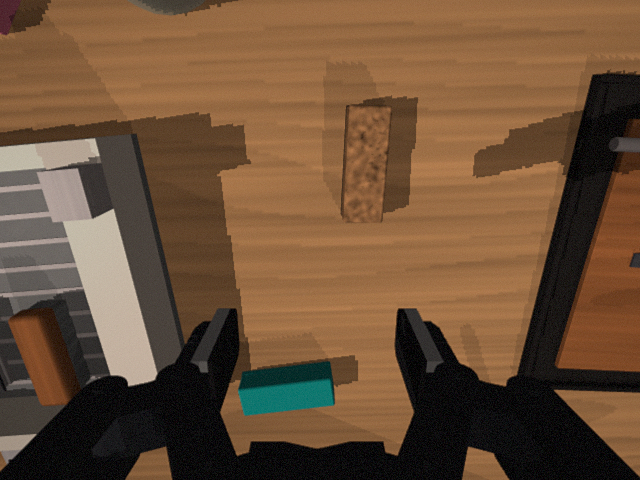

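```bash
python3 - <<'E'
from h import *
P=cams.camera_params('wrist')
a=px2(P,(369,105),.026);b=px2(P,(363.5,221),.026);d=a-b;c=(a+b)/2;print('block',c,np.linalg.norm(d),np.degrees(np.arctan2(d[1],d[0])))
E
python3 to.py 0.630 0.005 0.005 -3
```

```text
block [0.62843405 0.00613731 0.026     ] 0.08214498278960346 -2.097932764531592
t 21.78 pos [0.582  0.0438 0.1618] yaw -1.71 j [ 0.34  0.35  0.07 -0.   -1.29  1.2 ] f [-0.2  0.8 -0.7] g 0.753
shift [0.495 0.373 1.567] twist 0.011
```

```bash

python3 -m jog '[[[0.25,0.2,0.1],0,0.5],[[0.47,0.36,0.35],0,0.5],[[0.47,0.36,0.7],0,0.5],[[0.47,0.36,1],0,0.5],[[0.47,0.36,1],0,0.5],[[0.47,0.36,1],0,0.5]]' 30
python3 to.py 0.629 0.006 0.005 -2
python3 -m jog '[[[0,0,0.3],0,0.5],[[0,0,0.5],0,0.5],[[0,0,0.56],0,0.5],[[0,0,0.56],0,0.5],[[0,0,0.56],0,0.5]]' 30
python3 to.py 0.629 0.006 0.005 -2
python3 -m jog '[[[0,0,0],0,0],[[0,0,0],0,-0.3],[[0,0,0],0,-1],[[0,0,0],0,-1],[[0,0,0],0,-1],[[0,0,0],0,-1]]' 30
python3 to.py 0.629 0.006 0.005 -2
python3 -m jog '[[[0,0,-0.35],0,-1],[[0,0,-0.7],0,-1],[[0,0,-1],0,-1],[[0,0,-1],0,-1],[[0,0,-1],0,-1]]' 30
python3 -c "
from h import *
im,P=shot('wrist','w15.png')"
```

```text
time: 22.28
eef_pos: [0.6271, 0.008, 0.0619]
ee_rot: [1.0, -0.013, -0.002, 0.001]
ft_force: [0.5, -0.2, 1.6]
grip_width: 0.749
t 22.28 pos [0.6271 0.008  0.0619] yaw -1.5 j [ 0.26  0.5   0.04  0.   -1.11  1.28] f [ 0.5 -0.2  1.6] g 0.749
shift [0.022 0.019 0.569] twist 0.004
time: 22.7
eef_pos: [0.63, 0.0079, 0.0097]
ee_rot: [1.0, -0.013, 0.002, 0.0]
ft_force: [0.9, -0.5, 0.8]
grip_width: 0.751
t 22.7 pos [0.63   0.0079 0.0097] yaw -1.51 j [ 0.26  0.55 -0.02  0.   -0.99  1.28] f [ 0.9 -0.5  0.8] g 0.751
shift [-0.01   0.019  0.047] twist 0.004
time: 23.2
eef_pos: [0.6297, 0.0075, 0.009]
ee_rot: [1.0, -0.014, 0.001, -0.0]
ft_force: [-1.6, 0.7, 6.4]
grip_width: 0.342
t 23.2 pos [0.6297 0.0075 0.009 ] yaw -1.56 j [ 0.26  0.55 -0.03  0.   -0.99  1.28] f [-1.6  0.7  6.4] g 0.342
shift [-0.007  0.015  0.04 ] twist 0.004
time: 23.62
eef_pos: [0.6298, 0.0076, 0.1098]
ee_rot: [1.0, -0.014, 0.002, -0.001]
ft_force: [-0.0, 0.1, -1.5]
grip_width: 0.345
```

View pics/w15.png

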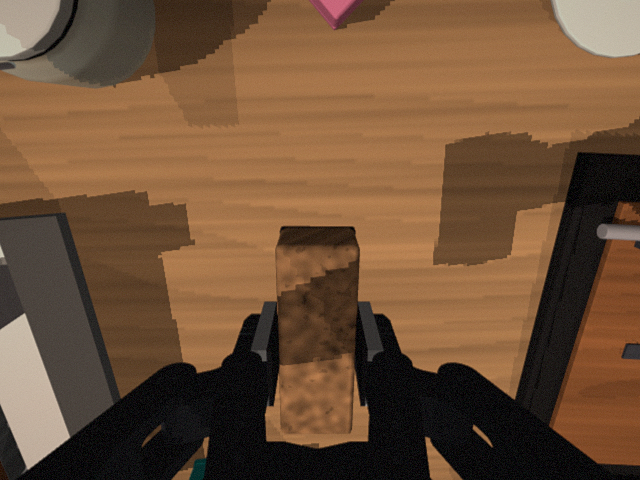

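The block is held, and I carry it to the back of the chest, P3 = chest (+54, 0).

```bash

python3 -m jog '[[[-0.05,-0.1,-0.3],-0.04,-1],[[-0.1,-0.4,-0.5],-0.04,-1],[[-0.2,-0.97,-0.5],-0.04,-1],[[-0.2,-0.97,-0.5],-0.04,-1]]' 30
python3 -m jog '[[[-0.05,-0.3,0],0,-1],[[-0.06,-0.6,0],0,-1],[[-0.1,-1,0],0,-1],[[-0.1,-1,0],0,-1]]' 30
python3 -m jog '[[[-0.05,-0.3,0],0,-1],[[-0.06,-0.6,0],0,-1],[[-0.1,-1,0],0,-1],[[-0.1,-1,0],0,-1],[[-0.1,-1,0],0,-1],[[-0.1,-1,0],0,-1]]' 30
python3 to.py 0.5784 0.3075 0.02 3.2
```

```text
time: 24.0
eef_pos: [0.6107, 0.1083, 0.1571]
ee_rot: [1.0, 0.029, 0.0, -0.001]
ft_force: [-1.2, -0.4, -1.5]
grip_width: 0.342
time: 24.33
eef_pos: [0.5937, 0.2096, 0.1548]
ee_rot: [1.0, 0.03, -0.002, -0.0]
ft_force: [0.2, -1.4, 0.3]
grip_width: 0.343
time: 24.83
eef_pos: [0.5794, 0.3031, 0.1556]
ee_rot: [1.0, 0.028, -0.001, 0.001]
ft_force: [-0.2, -0.2, 0.1]
grip_width: 0.344
t 24.83 pos [0.5794 0.3031 0.1556] yaw 3.24 j [ 0.72  0.49  0.27 -0.   -1.35  0.91] f [-0.2 -0.2  0.1] g 0.344
shift [-0.004 -0.046  1.356] twist 0.0
```

```bash

python3 -m jog '[[[0,-0.04,0.3],0,-1],[[0,-0.04,0.6],0,-1],[[0,-0.04,0.9],0,-1],[[0,-0.04,0.9],0,-1],[[0,-0.04,0.9],0,-1]]' 30
python3 to.py 0.5784 0.3075 0.02 3.2
python3 -c "
from h import *
im,P=shot('wrist','w16.png')
def ch(w): d=np.array(w[:2])-[.5245,.3045];c,s=np.cos(.0558),np.sin(.0558);return (np.array([c*d[0]+s*d[1],-s*d[0]+c*d[1]])*1e3).round(1)
print(ch(px2(P,(317,432),.083)),ch(px2(P,(317,248),.083)))"
```

```text
time: 25.25
eef_pos: [0.5793, 0.3054, 0.0659]
ee_rot: [1.0, 0.027, -0.002, 0.002]
ft_force: [-0.8, 0.9, 1.7]
grip_width: 0.35
t 25.25 pos [0.5793 0.3054 0.0659] yaw 3.14 j [ 0.72  0.55  0.13  0.   -1.15  0.9 ] f [-0.8  0.9  1.7] g 0.35
shift [-0.006 -0.023  0.459] twist -0.0
[13.1 -2.9] [94.3 -3. ]
```

View pics/w16.png

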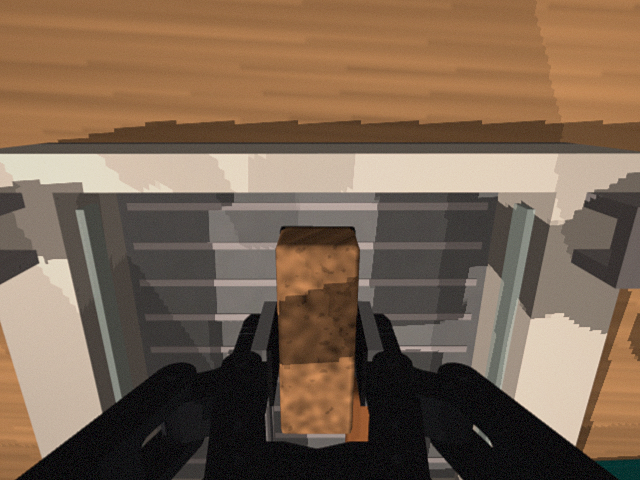

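The block spans chest x 13 to 94, clear of the others and of the back wall, so I place it.

```bash

python3 -m jog '[[[-0.02,-0.02,0.1],0,-1],[[-0.02,-0.02,0.3],0,-1],[[-0.02,-0.02,0.42],0,-1],[[-0.02,-0.02,0.44],0,-1],[[-0.02,-0.02,0.44],0,-1]]' 30
python3 to.py 0.5784 0.3075 0.02 3.2
python3 -m jog '[[[0,0,0],0,0.0],[[0,0,0],0,0.0],[[0,0,0],0,0.2],[[0,0,0],0,0.2],[[0,0,0],0,0.2],[[0,0,-0.3],0,0.2],[[0,0,-0.6],0,0.2],[[0,0,-1],0,0.2],[[0,0,-1],0,0.2],[[0,0,-1],0,0.2]]' 30
python3 -m jog '[[[-0.3,0.1,-0.3],0,1],[[-0.6,0.3,-0.5],0,1],[[-0.8,0.6,-0.5],0,1],[[-0.8,0.95,-0.5],0,1],[[-0.8,0.95,-0.5],0,1]]' 30
python3 to.py 0.5314 -0.289 0.17 -4.8
python3 -c "
from h import *
im,P=shot('wrist','w17.png');shot('top','t17.png')"
```

```text
time: 25.72
eef_pos: [0.578, 0.3094, 0.0238]
ee_rot: [1.0, 0.028, 0.0, -0.0]
ft_force: [-0.8, 0.0, 0.3]
grip_width: 0.343
t 25.72 pos [0.578  0.3094 0.0238] yaw 3.21 j [ 0.73  0.59  0.07  0.   -1.06  0.9 ] f [-0.8  0.   0.3] g 0.343
shift [0.003 0.019 0.038] twist 0.0
time: 26.55
eef_pos: [0.5794, 0.3104, 0.127]
ee_rot: [1.0, 0.028, 0.003, -0.002]
ft_force: [-0.7, -0.0, -1.5]
grip_width: 0.597
time: 26.97
eef_pos: [0.5018, 0.2058, 0.1738]
ee_rot: [1.0, 0.027, -0.0, 0.0]
ft_force: [0.8, 0.5, -0.4]
grip_width: 1.0
t 26.97 pos [0.5018 0.2058 0.1738] yaw 3.12 j [ 0.68  0.26 -0.03  0.   -1.28  0.95] f [ 0.8  0.5 -0.4] g 1.0
shift [0.027 4.957 0.041] twist 0.066
```

View pics/w17.png

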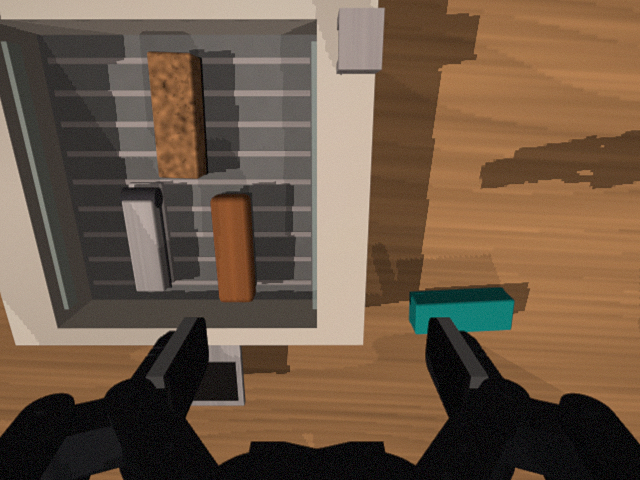

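View pics/t17.png

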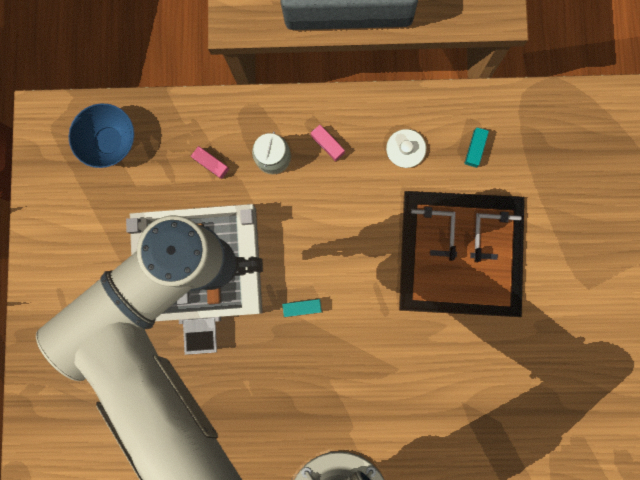

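All three things lie flat and apart on the chest floor: block (178,115), shoehorn (150,240), brush (235,247). I return to the door in the tray.

```bash

python3 -m jog '[[[0,0,0],0.05,1],[[0,0,0],0.066,1]]' 40
python3 -m jog '[[[0.04,0.3,0],0,1],[[0.08,0.6,0],0,1],[[0.14,0.98,0],0,1],[[0.14,0.98,0],0,1]]' 40
python3 -m jog '[[[0.04,0.3,0],0,1],[[0.08,0.6,0],0,1],[[0.14,0.98,0],0,1],[[0.14,0.98,0],0,1]]' 40
python3 -m jog '[[[0.04,0.3,0],0,1],[[0.08,0.6,0],0,1],[[0.14,0.98,0],0,1],[[0.14,0.98,0],0,1]]' 40
python3 -m jog '[[[0.04,0.3,0],0,1],[[0.08,0.6,0],0,1],[[0.14,0.98,0],0,1],[[0.14,0.98,0],0,1]]' 40
python3 -m jog '[[[0.04,0.3,0],0,1],[[0.08,0.6,0],0,1],[[0.14,0.98,0],0,1],[[0.14,0.98,0],0,1],[[0.14,0.98,0],0,1],[[0.14,0.98,0],0,1]]' 40
python3 to.py 0.538 -0.289 0.17 -4.8
python3 -c "
from h import *
im,P=shot('wrist','w18.png');np.savez('w18.npz',**{k:np.array(v) for k,v in P.items() if k in('intrinsics','R','t')})"
```

```text
time: 27.23
eef_pos: [0.5031, 0.2104, 0.1724]
ee_rot: [0.999, -0.044, -0.001, 0.0]
ft_force: [0.8, 0.3, -0.3]
grip_width: 0.995
time: 27.57
eef_pos: [0.509, 0.1073, 0.1726]
ee_rot: [0.999, -0.042, -0.001, 0.001]
ft_force: [0.7, -0.2, 0.2]
grip_width: 1.003
time: 27.9
eef_pos: [0.515, 0.0083, 0.1725]
ee_rot: [0.999, -0.043, -0.001, 0.001]
ft_force: [-0.7, -0.3, 0.4]
grip_width: 1.003
time: 28.23
eef_pos: [0.521, -0.0907, 0.1723]
ee_rot: [0.999, -0.043, -0.001, 0.001]
ft_force: [0.8, -0.1, -0.8]
grip_width: 0.999
time: 28.57
eef_pos: [0.527, -0.1897, 0.1719]
ee_rot: [0.999, -0.043, -0.001, 0.001]
ft_force: [0.2, 0.6, -0.2]
grip_width: 1.003
time: 29.07
eef_pos: [0.5329, -0.2837, 0.1722]
ee_rot: [0.999, -0.041, -0.001, -0.0]
ft_force: [0.0, 0.1, 0.2]
grip_width: 1.001
t 29.07 pos [ 0.5329 -0.2837  0.1722] yaw -4.74 j [-0.23  0.38  0.14 -0.   -1.33  1.72] f [0.  0.1 0.2] g 1.001
shift [0.055 0.048 0.022] twist 0.001
```

View pics/w18.png

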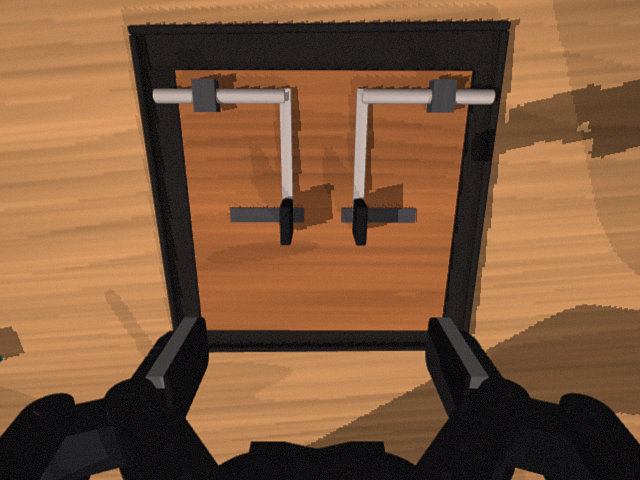

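The door is flat and undisturbed, with the tabs at (287,222) and (360,222). I regrasp it at the pose where I released it, (0.538, -0.289).

```bash
python3 - <<'E'
from h import *
P=np.load('w18.npz')
print((px2(P,(287,244),.0465)+px2(P,(360,244),.0465))/2,'front-top mid (x-15mm)')
# door corners z=.012
c=np.array([px2(P,p,.012) for p in [(177,70),(474,70),(443,331),(202,331)]]);print(c.round(4),c.mean(0),np.linalg.norm(c[0]-c[1]),np.linalg.norm(c[1]-c[2]))
d=c[0]-c[1];print(np.degrees(np.arctan2(d[1],d[0]))-90)
E
python3 -m jog '[[[0.055,0.05,0.4],0,1],[[0.055,0.05,0.8],0,1],[[0.055,0.05,1],0,1],[[0.055,0.05,1],0,1],[[0.055,0.05,1],0,1]]' 40
python3 to.py 0.5385 -0.2895 0.026 -4.8
```

```text
[ 0.52429299 -0.28859887  0.0465    ] front-top mid (x-15mm)
[[ 0.6539 -0.193   0.012 ]
 [ 0.636  -0.407   0.012 ]
 [ 0.4203 -0.3896  0.012 ]
 [ 0.4385 -0.1722  0.012 ]] [ 0.53715365 -0.29044911  0.012     ] 0.21469729846292634 0.21635962451253266
-4.777273690697697
time: 29.53
eef_pos: [0.5377, -0.2886, 0.0732]
ee_rot: [0.999, -0.04, -0.001, 0.0]
ft_force: [0.7, -0.0, 0.5]
grip_width: 1.001
t 29.53 pos [ 0.5377 -0.2886  0.0732] yaw -4.61 j [-0.24  0.46 -0.    0.   -1.11  1.73] f [ 0.7 -0.   0.5] g 1.001
shift [0.009 0.008 0.472] twist 0.002
```

```bash

python3 -m jog '[[[0.01,0.01,0.25],0,1],[[0.01,0.01,0.42],0,1],[[0.01,0.01,0.48],0,1],[[0.01,0.01,0.48],0,1],[[0.01,0.01,0.48],0,1]]' 40
python3 to.py 0.5385 -0.2895 0.024 -4.8
python3 -m jog '[[[0,0,0],0,0.2],[[0,0,0],0,0],[[0,0,0],0,-0.3],[[0,0,0],0,-0.5],[[0,0,0],0,-1],[[0,0,0],0,-1],[[0,0,0],0,-1],[[0,0,0],0,-1],[[0,0,0],0,-1],[[0,0,0],0,-1]]' 40
python3 to.py 0.5385 -0.2895 0.024 -4.8
python3 -m jog '[[[0,0,-0.1],0,-1],[[0,0,-0.2],0,-1],[[0,0,-0.3],0,-1],[[0,0,-0.5],0,-1],[[0,0,-0.8],0,-1],[[0,0,-1],0,-1],[[0,0,-1],0,-1],[[0,0,-1],0,-1]]' 40
python3 -c "
from h import *
im,P=shot('wrist','w19.png')"
```

```text
time: 29.95
eef_pos: [0.5401, -0.2909, 0.0275]
ee_rot: [0.999, -0.041, 0.001, 0.001]
ft_force: [0.1, 1.0, 0.1]
grip_width: 1.004
t 29.95 pos [ 0.5401 -0.2909  0.0275] yaw -4.65 j [-0.24  0.51 -0.05  0.   -1.01  1.73] f [0.1 1.  0.1] g 1.004
shift [-0.017 -0.013  0.034] twist 0.001
time: 30.78
eef_pos: [0.5404, -0.2911, 0.0283]
ee_rot: [0.999, -0.041, 0.002, 0.001]
ft_force: [-0.2, 3.7, 11.0]
grip_width: 0.405
t 30.78 pos [ 0.5404 -0.2911  0.0283] yaw -4.67 j [-0.24  0.51 -0.05  0.   -1.01  1.73] f [-0.2  3.7 11. ] g 0.405
shift [-0.021 -0.015  0.043] twist 0.001
time: 31.45
eef_pos: [0.5393, -0.2908, 0.1269]
ee_rot: [0.999, -0.041, 0.002, 0.0]
ft_force: [-0.2, -0.1, -4.0]
grip_width: 0.406
```

View pics/w19.png

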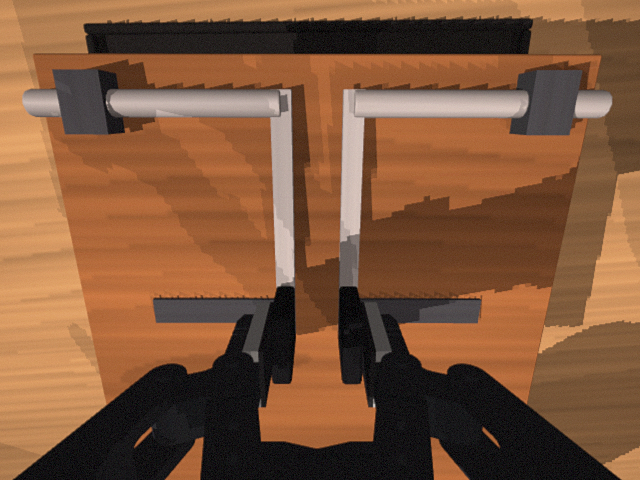

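The door is held with its pins drawn in and level. I work out the door's offset in the tool from the picture and compare it with the first lift.

```bash
python3 - <<'E'
from h import *
P=cams.camera_params('wrist');s=robot.get_state();p=np.array(s['eef_pos']);R=Rn.from_quat(s['ee_rot']).as_matrix()
print(p,np.degrees(np.arctan2(R[1,0],R[0,0])))
for n,rel,pts in [('w3',.011,[(22,41),(612,41)]),('w19',.0163,[(34,54),(601,56)])]:
    q=[R.T@(px2(P,u,p[2]-rel)-p) for u in pts];q=np.array(q);d=q[1]-q[0]
    print(n,q.mean(0).round(4),np.linalg.norm(d).round(4),'yaw',np.degrees(np.arctan2(d[0],d[1])).round(2))
E
```

```text
[ 0.53835204 -0.29032477  0.12517898] -4.7327097135657406
w3 [0.1083 0.0007 0.011 ] 0.2114 yaw -0.04
w19 [0.1044 0.001  0.0163] 0.2124 yaw -0.23
```

```bash

python3 -m jog '[[[0,0,-0.3],-0.055,-1],[[0,0,-0.5],-0.067,-1],[[0,0,-0.5],-0.067,-1],[[0,0,-0.5],-0.067,-1]]' 40
python3 -m jog '[[[0.01,-0.3,0],0,-1],[[0.03,-0.6,0],0,-1],[[0.04,-0.99,0],0,-1],[[0.04,-0.99,0],0,-1]]' 40
python3 -m jog '[[[0.01,-0.33,0],0,-1],[[0.03,-0.65,0],0,-1],[[0.04,-0.99,0],0,-1],[[0.04,-0.99,0],0,-1]]' 40
python3 -m jog '[[[0.01,-0.33,0],0,-1],[[0.03,-0.65,0],0,-1],[[0.04,-0.99,0],0,-1],[[0.04,-0.99,0],0,-1]]' 40
python3 -m jog '[[[0.01,-0.33,0],0,-1],[[0.03,-0.65,0],0,-1],[[0.04,-0.99,0],0,-1],[[0.04,-0.99,0],0,-1]]' 40
python3 -m jog '[[[0.01,-0.33,0],0,-1],[[0.03,-0.65,0],0,-1],[[0.04,-0.99,0],0,-1],[[0.04,-0.99,0],0,-1]]' 40
python3 -m jog '[[[0.01,-0.33,0],0,-1],[[0.03,-0.65,0],0,-1],[[0.04,-0.99,0],0,-1],[[0.04,-0.99,0],0,-1],[[0.04,-0.99,0],0,-1],[[0.04,-0.99,0],0,-1],[[0.04,-0.99,0],0,-1]]' 40
python3 to.py 0.5295 0.306 0.12 3.2
```

```text
time: 31.83
eef_pos: [0.5387, -0.2904, 0.1748]
ee_rot: [1.0, 0.029, 0.0, -0.0]
ft_force: [-0.8, 1.1, -4.2]
grip_width: 0.403
time: 32.17
eef_pos: [0.5355, -0.1858, 0.1725]
ee_rot: [1.0, 0.03, -0.002, -0.002]
ft_force: [0.4, -0.8, -4.2]
grip_width: 0.405
time: 32.5
eef_pos: [0.5337, -0.0875, 0.1727]
ee_rot: [1.0, 0.03, -0.002, -0.001]
ft_force: [0.2, -0.1, -4.0]
grip_width: 0.404
time: 32.83
eef_pos: [0.532, 0.0113, 0.1727]
ee_rot: [1.0, 0.03, -0.002, -0.001]
ft_force: [0.6, -0.7, -4.1]
grip_width: 0.403
time: 33.17
eef_pos: [0.5303, 0.1102, 0.1726]
ee_rot: [1.0, 0.03, -0.002, -0.001]
ft_force: [-1.0, -1.5, -3.6]
grip_width: 0.403
time: 33.5
eef_pos: [0.5286, 0.2092, 0.1723]
ee_rot: [1.0, 0.03, -0.002, -0.0]
ft_force: [0.3, -0.1, -3.6]
grip_width: 0.399
time: 34.08
eef_pos: [0.5278, 0.3027, 0.1742]
ee_rot: [1.0, 0.029, -0.001, 0.001]
ft_force: [-0.0, 0.4, -3.1]
grip_width: 0.404
t 34.08 pos [0.5278 0.3027 0.1742] yaw 3.28 j [ 0.78  0.39  0.16 -0.   -1.34  0.85] f [-0.   0.4 -3.1] g 0.404
shift [ 0.02  -0.033  0.542] twist 0.001
```

```bash

python3 -m jog '[[[0.02,-0.03,0.3],0,-1],[[0.02,-0.03,0.55],0,-1],[[0.02,-0.03,0.6],0,-1],[[0.02,-0.03,0.6],0,-1],[[0.02,-0.03,0.6],0,-1],[[0.02,-0.03,0.6],0,-1]]' 40
python3 to.py 0.5295 0.306 0.081 3.2
python3 -c "
from h import *
im,P=shot('wrist','w20.png');np.savez('w20.npz',**{k:np.array(v) for k,v in P.items() if k in('intrinsics','R','t')})"
```

```text
time: 34.58
eef_pos: [0.5312, 0.3071, 0.1175]
ee_rot: [1.0, 0.029, 0.002, -0.001]
ft_force: [-0.5, 0.6, -3.3]
grip_width: 0.404
t 34.58 pos [0.5312 0.3071 0.1175] yaw 3.32 j [ 0.78  0.43  0.07  0.   -1.21  0.85] f [-0.5  0.6 -3.3] g 0.404
shift [-0.019  0.011  0.365] twist 0.001
```

View pics/w20.png

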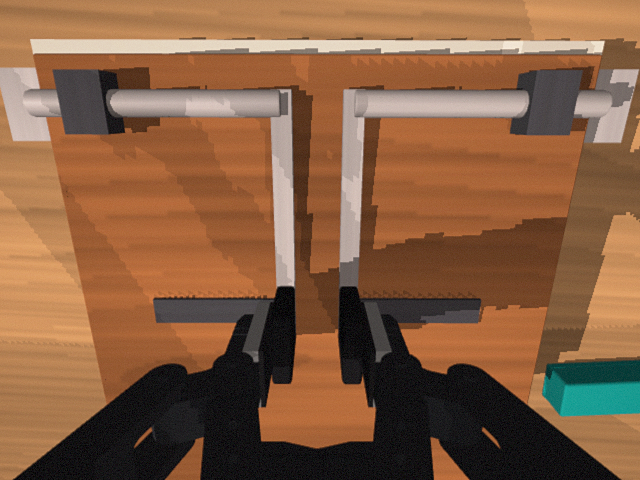

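```bash
python3 - <<'E'
from h import *
P=np.load('w20.npz')
def ch(w): d=np.array(w[:2])-[.5245,.3045];c,s=np.cos(.0558),np.sin(.0558);return (np.array([c*d[0]+s*d[1],-s*d[0]+c*d[1]])*1e3).round(1)
for n,u,z in [('bL outer back',(0,69),.0835),('bL outer fr',(12,142),.0835),('bR outer back',(634,69),.0835),('bR outer front',(622,142),.0835),('bL fr',(30,142),.0835),
 ('pinL',(30,103),.107),('pinR',(606,103),.107),('doorback L',(36,54),.101),('doorback R',(601,56),.101),('chest backL',(31,39),.058),('chest backR',(604,41),.058)]: print(n,ch(px2(P,u,z)))
E
```

```text
bL outer back [108.1 135.4]
bL outer fr [ 78.2 137.9]
bR outer back [ 108.4 -132. ]
bR outer front [  78.6 -134.6]
bL fr [ 78.2 129.8]
pinL [ 94.  109.3]
pinR [  94.3 -106.8]
doorback L [111.5 107.2]
doorback R [ 111.1 -105.2]
chest backL [123.7 136.7]
chest backR [ 123.2 -134. ]
```

The pins sit within 1 mm of the bracket centres in x and y, so I lower straight down.

```bash

python3 -m jog '[[[-0.01,0,0.1],0,-1],[[-0.01,0,0.2],0,-1],[[-0.01,0,0.28],0,-1],[[-0.01,0,0.31],0,-1],[[-0.01,0,0.31],0,-1],[[-0.01,0,0.31],0,-1]]' 40
python3 to.py 0.5295 0.306 0.0803 3.2
python3 -c "
from h import *
im,P=shot('wrist','w21.png')"
```

```text
time: 35.13
eef_pos: [0.529, 0.3067, 0.084]
ee_rot: [1.0, 0.029, -0.0, 0.0]
ft_force: [-0.1, -0.5, -3.9]
grip_width: 0.402
t 35.13 pos [0.529  0.3067 0.084 ] yaw 3.34 j [ 0.78  0.46  0.02  0.   -1.13  0.85] f [-0.1 -0.5 -3.9] g 0.402
shift [0.005 0.007 0.037] twist 0.001
```

View pics/w21.png

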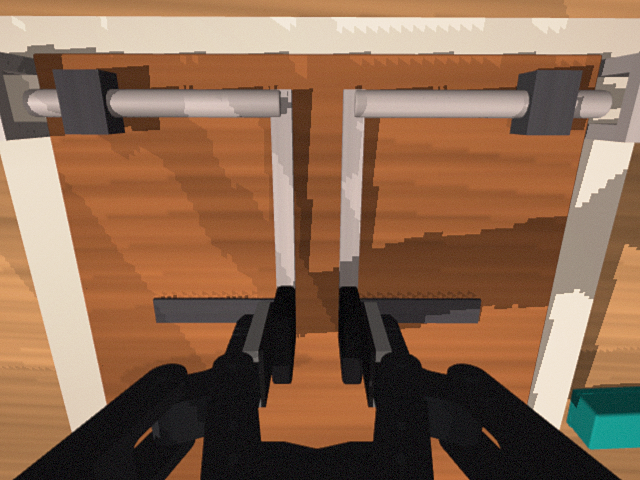

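The pins are facing the bracket mouths (rows 75–132). I set the door down the last 4 mm.

```bash

python3 -m jog '[[[0,0,0.02],0,-1],[[0,0,0.04],0,-1],[[0,0,0.05],0,-1],[[0,0,0.05],0,-1],[[0,0,0.05],0,-1]]' 40
python3 to.py 0.5295 0.306 0.0803 3.2
```

```text
time: 35.6
eef_pos: [0.5293, 0.3071, 0.0804]
ee_rot: [1.0, 0.029, 0.001, -0.0]
ft_force: [-3.2, -1.2, 4.9]
grip_width: 0.405
t 35.6 pos [0.5293 0.3071 0.0804] yaw 3.35 j [ 0.78  0.46  0.01  0.   -1.12  0.85] f [-3.2 -1.2  4.9] g 0.405
shift [0.001 0.011 0.001] twist 0.001
```

It's seated, with contact force present. I release, rise and look.

```bash

python3 -m jog '[[[0,0,-0.01],0,0],[[0,0,-0.01],0,0.5],[[0,0,-0.01],0,1],[[0,0,-0.01],0,1],[[0,0,-0.01],0,1],[[0,0,-0.01],0,1],[[0,0,-0.3],0,1],[[0,0,-0.6],0,1],[[0,0,-1],0,1],[[0,0,-1],0,1]]' 40
python3 to.py 0.48 0.306 0.18 3.2
python3 -c "
from h import *
im,P=shot('wrist','w22.png')
cv2.imwrite('pics/z22.png',cv2.resize(im[20:180],None,fx=1.25,fy=1.25))"
```

```text
time: 36.43
eef_pos: [0.5329, 0.3085, 0.1887]
ee_rot: [1.0, 0.029, 0.007, -0.003]
ft_force: [0.7, -0.4, 2.2]
grip_width: 1.002
t 36.43 pos [0.5329 0.3085 0.1887] yaw 3.38 j [ 0.78  0.39  0.19  0.   -1.36  0.85] f [ 0.7 -0.4  2.2] g 1.002
shift [-0.531 -0.006  0.079] twist 0.001
```

View pics/w22.png

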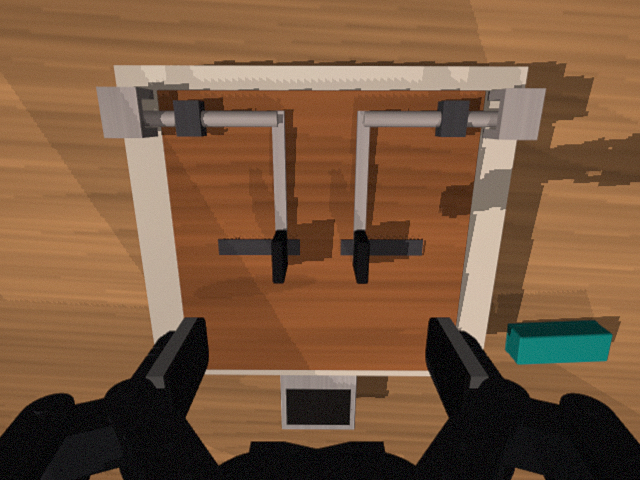

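Both pins have sprung into the brackets, with the tabs at (280,257) and (361,257). I check the spacing against the hung state at the start (54.8 mm measured the same way) and the door's place.

```bash
python3 - <<'E'
from h import *
P=cams.camera_params('wrist')
def ch(w): d=np.array(w[:2])-[.526,.3055];c,s=np.cos(.0558),np.sin(.0558);return (np.array([c*d[0]+s*d[1],-s*d[0]+c*d[1]])*1e3).round(1)
print('tabs',[ch(px2(P,u,.09)) for u in [(280,257),(361,257)]], 'w1 ref spacing 54.8')
print('chest back',[ch(px2(P,u,.058)) for u in [(115,67),(528,67)]])
print('door back/front',[ch(px2(P,u,.064)) for u in [(163,91),(487,91),(456,372),(184,372)]])
print('bracket in edges L,R',[ch(px2(P,u,.0835)) for u in [(97,88),(107,137),(545,88),(535,137)]])
print('pins',[ch(px2(P,u,.07)) for u in [(170,118),(475,118)]])
E
```

```text
tabs [array([-0.1, 26.6]), array([  0.1, -27.1])] w1 ref spacing 54.8
chest back [array([118.5, 133.1]), array([ 118.9, -133.3])]
door back/front [array([103.7, 101.5]), array([ 104.1, -106.5]), array([-109.1, -111.3]), array([-110.4,  110.8])]
bracket in edges L,R [array([104.2, 133.2]), array([ 76.1, 132. ]), array([ 104.6, -132.6]), array([  76.7, -131.7])]
pins [array([87.3, 96.7]), array([ 87.7, -98.7])]
```

The pins are home and the door is within about 1 mm of its place. Next is the treadle: I shut the gripper and move above the pad.

```bash
python3 - <<'E'
from h import *
P=cams.camera_params('wrist')
print([px2(P,u,.038).round(4) for u in [(287,389),(350,389),(351,425),(286,425)]])
E
python3 -m jog '[[[-0.3,0,0],0,-1],[[-0.6,0,0],0,-1],[[-0.92,0.02,0],0,-1],[[-0.92,0.02,0],0,-1]]' 40
python3 -m jog '[[[-0.3,0,0],0,-1],[[-0.6,0,0],0,-1],[[-0.92,0.02,0],0,-1],[[-0.92,0.02,0.3],0,-1],[[-0.92,0.02,0.6],0,-1],[[-0.92,0.02,0.9],0,-1],[[-0.92,0.02,0.9],0,-1],[[-0.92,0.02,0.9],0,-1]]' 40
python3 to.py 0.349 0.2955 0.04 3.2
python3 -c "
from h import *
im,P=shot('wrist','w23.png');shot('top','t23.png')"
```

```text
[array([0.3768, 0.3265, 0.038 ]), array([0.3804, 0.2692, 0.038 ]), array([0.3396, 0.2648, 0.038 ]), array([0.3357, 0.3261, 0.038 ])]
time: 36.82
eef_pos: [0.433, 0.2983, 0.1791]
ee_rot: [1.0, 0.03, -0.001, 0.0]
ft_force: [0.2, 0.3, -0.6]
grip_width: 0.453
time: 37.48
eef_pos: [0.3452, 0.2912, 0.0888]
ee_rot: [1.0, 0.029, -0.001, 0.001]
ft_force: [0.8, 0.1, 1.2]
grip_width: -0.005
t 37.48 pos [0.3452 0.2912 0.0888] yaw 3.35 j [ 1.05  0.16 -0.39  0.   -1.02  0.58] f [0.8 0.1 1.2] g -0.005
shift [ 0.041 -0.042  0.488] twist 0.001
```

View pics/w23.png

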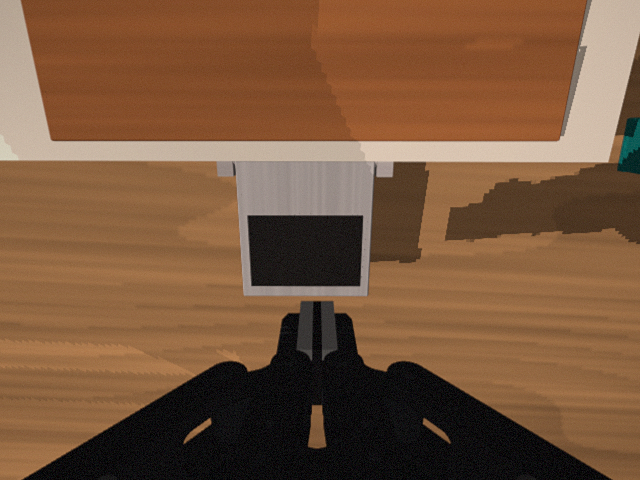

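View pics/t23.png

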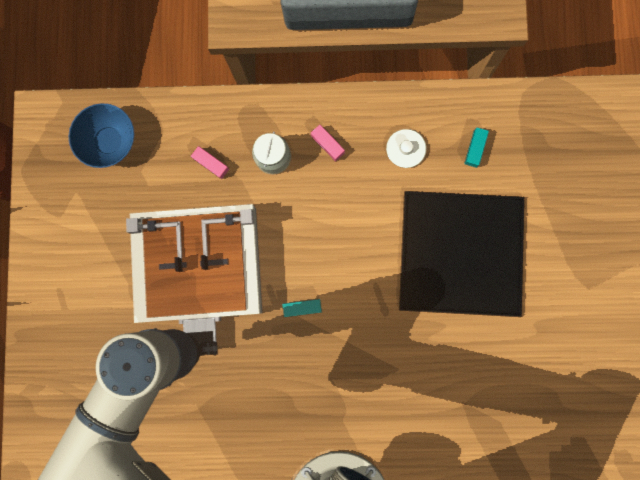

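The wrist view shows the treadle pad at (305,250), with the plate's outer edge at row 296. I check the point to press, then go down gently.

```bash
python3 - <<'E'
from h import *
P=cams.camera_params('wrist')
print([px2(P,u,.038).round(4) for u in [(249,215),(362,215),(361,286),(251,286),(306,296),(306,162)]])
E
python3 -m jog '[[[0.05,-0.03,0.2],0,-1],[[0.05,-0.03,0.4],0,-1],[[0.05,-0.03,0.45],0,-1],[[0.05,-0.03,0.45],0,-1],[[0.05,-0.03,0.45],0,-1]]' 40
python3 to.py 0.35 0.2955 0.018 3.2
```

```text
[array([0.3776, 0.3299, 0.038 ]), array([0.381 , 0.2706, 0.038 ]), array([0.3402, 0.2672, 0.038 ]), array([0.3366, 0.3287, 0.038 ]), array([0.3322, 0.2977, 0.038 ]), array([0.4067, 0.3013, 0.038 ])]
time: 38.0
eef_pos: [0.3511, 0.2961, 0.0457]
ee_rot: [1.0, 0.029, 0.001, -0.001]
ft_force: [0.2, 0.2, 0.4]
grip_width: 0.001
t 38.0 pos [0.3511 0.2961 0.0457] yaw 3.35 j [ 1.04  0.23 -0.44  0.   -0.9   0.58] f [0.2 0.2 0.4] g 0.001
shift [-0.012  0.006  0.277] twist 0.001
```

```bash

python3 -m jog '[[[0,0,0.08],0,-1],[[0,0,0.16],0,-1],[[0,0,0.24],0,-1],[[0,0,0.27],0,-1],[[0,0,0.27],0,-1]]' 40
python3 to.py 0.351 0.2955 0.02 3.2
```

```text
time: 38.42
eef_pos: [0.3525, 0.2976, 0.0227]
ee_rot: [1.0, 0.031, 0.003, -0.002]
ft_force: [-13.0, -7.4, 45.8]
grip_width: 0.003
t 38.42 pos [0.3525 0.2976 0.0227] yaw 3.51 j [ 1.04  0.26 -0.47  0.   -0.83  0.58] f [-13.   -7.4  45.8] g 0.003
shift [-0.016  0.02   0.026] twist 0.003
```

It's on the stop with 46 N, so I ease off a little and hold.

```bash

python3 -m jog '[[[0,0,-0.02],0,-1],[[0,0,-0.02],0,-1],[[0,0,-0.02],0,-1]]' 40
python3 to.py 0.351 0.2955 0.02 3.2
python3 -c "
from h import *
im,P=shot('scene','s24.png')
cv2.imwrite('pics/z24.png',cv2.resize(im[150:290,340:520],None,fx=4,fy=4))"
```

```text
time: 38.67
eef_pos: [0.3523, 0.2975, 0.0232]
ee_rot: [1.0, 0.03, 0.003, -0.002]
ft_force: [-6.9, -3.2, 29.1]
grip_width: 0.006
t 38.67 pos [0.3523 0.2975 0.0232] yaw 3.45 j [ 1.04  0.26 -0.47  0.   -0.84  0.58] f [-6.9 -3.2 29.1] g 0.006
shift [-0.015  0.02   0.032] twist 0.002
```

View pics/z24.png

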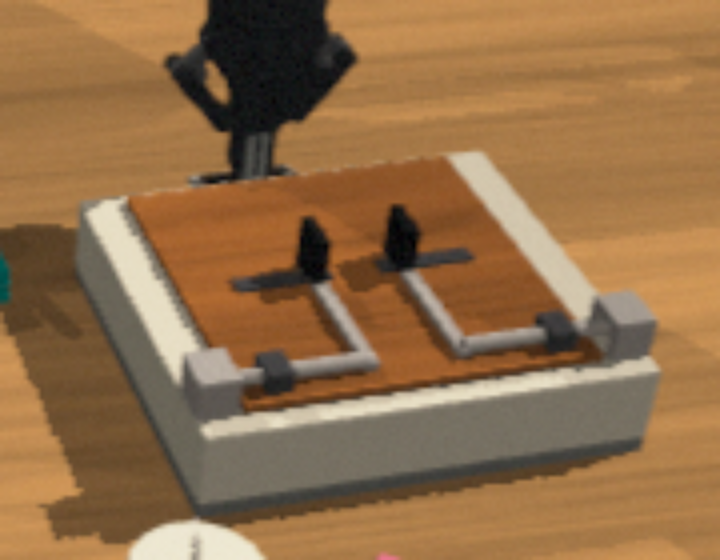

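The force is 29 N against the 8 N spring, so it is firmly on the stop, and the door is still hung with both pins in. I hold about 1.7 s, then let go and retract.

```bash

python3 -m jog '[[[0,0,0],0,-1],[[0,0,0],0,-1],[[0,0,0],0,-1],[[0,0,0],0,-1],[[0,0,0],0,-1],[[0,0,0],0,-1],[[0,0,0],0,-1],[[0,0,0],0,-1],[[0,0,0],0,-1],[[0,0,0],0,-1]]'
python3 -m jog '[[[0,0,0],0,-1],[[0,0,0],0,-1],[[0,0,0],0,-1],[[0,0,0],0,-1],[[0,0,0],0,-1],[[0,0,0],0,-1],[[0,0,0],0,-1],[[0,0,0],0,-1],[[0,0,0],0,-1],[[0,0,0],0,-1]]'
python3 to.py 0.351 0.2955 0.02 3.2
python3 -m jog '[[[0,0,-0.1],0,-1],[[0,0,-0.2],0,-1],[[0,0,-0.4],0,-1],[[0,0,-0.7],0,-1],[[0,0,-1],0,-1],[[0,0,-1],0,-1],[[0,0,-1],0,-1]]'
python3 -m jog '[[[-0.2,0,-0.3],0,-1],[[-0.3,0,-0.6],0,-1],[[-0.3,0,-0.9],0,-1],[[-0.3,0,-0.9],0,-1],[[-0.3,0,-0.9],0,-1],[[-0.3,0,-0.9],0,-1]]'
python3 -c "
from h import *
im,P=shot('wrist','w25.png');shot('top','t25.png');print(robot.get_state()['ft_force'])"
```

```text
time: 39.55
eef_pos: [0.3523, 0.2975, 0.0232]
ee_rot: [1.0, 0.03, 0.003, -0.002]
ft_force: [-7.6, -4.8, 28.8]
grip_width: 0.001
time: 40.38
eef_pos: [0.3523, 0.2975, 0.0232]
ee_rot: [1.0, 0.03, 0.003, -0.002]
ft_force: [-7.2, -4.3, 29.3]
grip_width: -0.001
t 40.38 pos [0.3523 0.2975 0.0232] yaw 3.45 j [ 1.04  0.26 -0.47  0.   -0.84  0.58] f [-7.2 -4.3 29.3] g -0.001
shift [-0.015  0.02   0.032] twist 0.002
time: 40.97
eef_pos: [0.3511, 0.2966, 0.121]
ee_rot: [1.0, 0.029, 0.001, -0.002]
ft_force: [0.2, -0.1, -1.3]
grip_width: 0.001
time: 41.47
eef_pos: [0.3199, 0.2933, 0.208]
ee_rot: [1.0, 0.029, -0.001, 0.001]
ft_force: [1.3, -0.4, -0.5]
grip_width: 0.002
[0.64746556 0.19530339 0.39752596]
```

View pics/w25.png

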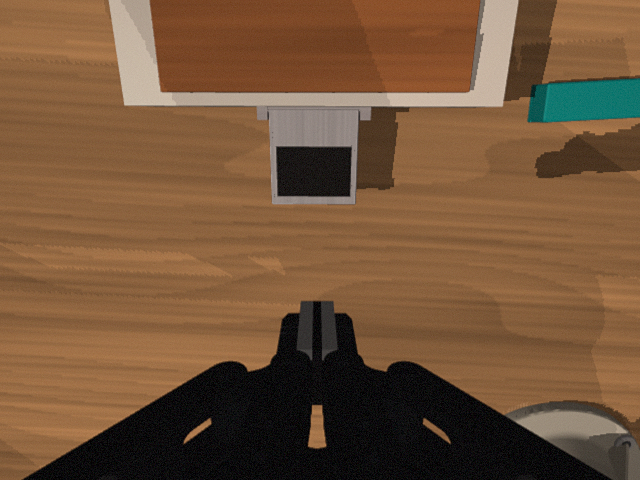

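View pics/t25.png

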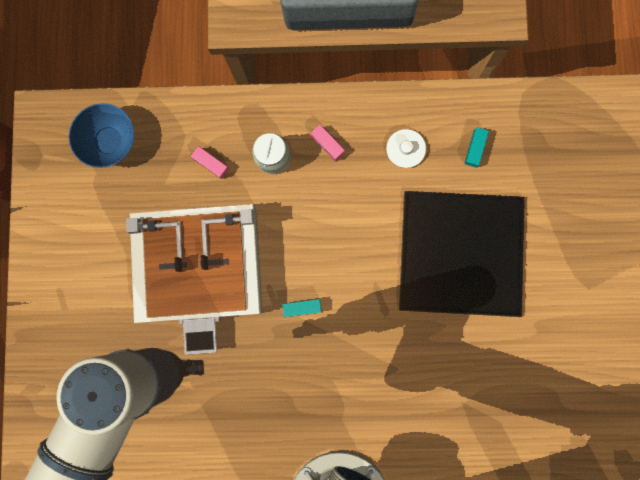

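The final top view shows the treadle back up at (200,337), the door hung with its pins in the brackets, and the jar (270,152) and incense holder (406,148) where they were at the start. The arm is clear of everything, so I hand in.

```bash
python3 -c "
from h import *
print(workorder.hand_in())"
```

```text
the job is handed in; nothing more can be done
None
```

I disinfected the three things that were there (brush, shoehorn and cork block) and handed the job in at about 41.5 s; it reports no verdict.

- **Door off:** I squeezed the tabs, lifted the door off and laid it flat in the tray, tabs up.
- **Things inside:** All three lie flat and apart on the chest floor. The block was knocked about 3 cm aside during the run, so I measured it again before picking it up.
- **Door back:** I rehung the door. The wrist view showed both pins sprung into their brackets. The tabs measured 53.7 mm apart, against 54.8 mm when hung at the start, a difference within measuring noise. The door sat within about 1–2 mm of its place.
- **Treadle:** I held it on its stop for about 2 s at 29 N, then it came back up. The force peaked at 46 N on reaching the stop, so I eased off. That force went through the fingertips, not the arm or gripper body (limit 40 N).

The last pictures show the treadle up, the jar and incense holder unmoved, and the arm touching nothing. No check failed.

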